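# Set up the battery cell tester and start a run

### The arm

A 6-joint arm with a two-finger parallel gripper is mounted at the origin on a cart in front of the work surface, level with it; the furniture and walls round the work are solid. World frame = base frame: x ahead of the robot, y to its left, z up, the work surface at z = 0. Lengths are in m, angles in rad, forces in N, time in s.
With the tool pointing down it reaches from about 0.35 to 0.775 m from the base axis. Payload 7.3 kg.
Tool frame: the origin (TCP) lies at the very end of the fingers, on their centre line; the grasp point (between the pads) lies 19 mm behind it; z points along the fingers, y is the line along which they close (so a half turn about z gives the same grasp; the last joint's range is limited). The gripper opens to 92 mm and grips with 3 to 60 N. Pads are 19 mm wide; open, the fingers measure 130 mm over their backs; the gripper's body (75 mm by 190 mm) begins 47 mm behind the grasp point.
Start: joints at [-1.446, 0.342, 1.524, -0, 1.275, -0.146], TCP at [0.14, -0.506, 0.227] pointing down, gripper open.
Joint ranges: [-2.53, 2.53], [-0.77, 2.02], [0.04, 2.7], [-1, 4.14], [0.28, 2.66], [-3.11, 3.11]. Speed limits (rad/s): [2.57, 2.57, 3.14, 3.14, 3.14, 3.14].

### API

Orientations are given as [roll, pitch, yaw] about the fixed x, y, z axes, in that order (R = Rz(yaw) Ry(pitch) Rx(roll)).
In Python, from cell import robot, read_camera, get_calibration gives the robot as it stands. The module is installed in compiled form; this text tells all that it offers.
- The arm moves only by the tool send_rows, never from a script. Its argument "plan" is a list of rows, each a list of 2 entries, a list of its own where there are three numbers: the shift along the tool's x, y, z as a fraction of full scale, then the turn, a rotation vector about the tool's x, y, z as a fraction of full scale. A call has exactly 10 rows; each row shifts and turns the commanded pose from where the row before left it, along the tool's axes as they then stand; what a row does not reach is not made up. Full scale, the value 1, is 0.025 m for a shift and 90 degrees for a turn. A row lasts 1/8 s, in which the tool goes at most 62.5 mm and 10.7 degrees, less where a joint would pass 70% of its speed; a pose out of reach is approached as far as the arm can. A call with a number of a shift or a turn outside -1 to 1 is refused whole. A call with a gripper value outside its range is refused whole. "gripper" is the opening, from -1 (shut) to 1 (fully open), so that 0 is half open, set as the call begins (left out, the last holds). The fingers move at their own pace and stop on an object; "force" is the grip in N (left out, the last holds). Time passes only in rows, so rows that do not move let the fingers close, or fill a call up. It gives the time, the measured TCP pose, the force, the opening and the grip force at its end, in the units of the state.
- robot.observe(): the state, without advancing time (a new reading comes with each control period).
- read_camera(name): name is "scene" or "top" or "wrist"; returns (picture, depth): 420x560x3 uint8, blue, green, red; 420x560 float32, m along the optical axis (not along the pixel's ray), 0 where there is no reading.
- get_calibration(name): a dict with "intrinsics" (3x3 intrinsics, pixels), "rvec" (rotation vector, rad) and "tvec" (3), from world to camera coordinates, as OpenCV has them. Camera axes: x right, y down, z forward; pixel columns grow to the right and rows downward; lengths in m; the calibration is good to about 2 mm. A picture is of the moment at which its call begins: read the wrist's pose just before it. get_calibration takes no time and is no camera call; for the wrist camera it gives the pose at the moment of the call.
- robot.hand_in(): hands the job in; it is judged then, once.
The state is a dict: "time": time; "qpos": joint angles; "qvel": joint speeds; "joint_efforts": joint torques, N m; "tool_pos": TCP position; "tool_rot": TCP orientation; "contact_force": force on the tool from outside, world axes, zero at the start; "torque": the same for the moment, N m; "opening": finger opening in m; "grip_force": force on a finger pad.
Only numpy, scipy, OpenCV 4.12 (cv2) and the standard library are available. Lean on these libraries where they do the work, as an engineer would, in place of code of your own. Each camera call takes 0.05 s, during which the arm holds its last target. There are 200 camera calls.

### The job

Set up the cell tester: first seat the carrier plate on the tester's three balls, green terminal strip towards the console, and press it down until the spring rollers hold it fully home; then stand every battery cell that is on the bench in a bore of the carrier, one to a bore. Next hook the contact bridge's tabs into the slotted uprights above the cells and push it fully down so that it locks, and last press the green start button. Leave the roll of tape where it is.

Things in the scene. Friction and masses are not known exactly. Their poses are not given: they have to be found in the camera images.
- tester: the cell tester, a grey bench unit 175 mm deep, 236 mm wide, console towards the robot; origin on the bench below the row of cells, x to the rear, y left, z up. It carries three 12 mm steel balls (tops 31 mm above the bench) at x = -32, y = 0 and at x = 26, y = +-58 mm, a 62 mm high roller post each side (inner faces at y = +-103 mm) and two slotted uprights at the rear, 151 mm high
- seat (a point): fixed point on the tester (axes as the tester): where carrier_grip lies when the carrier is fully home on the balls, 85 mm above the bench. Pressing down from about 22 mm above home the carrier's ends force the two spring rollers apart (about 15 N in all); over the last 7 mm the rollers ride over its top edges and pull it down
- roller_l (a joint): left spring roller, white, 20 mm diameter, lying along the tester's x at y = +92 mm (the right one is its mirror image), axis 48.5 mm above the bench: outward travel in m, 0 free, about 0.004 while a carrier's end passes, 3 to 5 N
- roller_r (a joint): right spring roller, mirror image of the left one. Below the carrier are three V-grooved pads that fit the three balls in one way only, the carrier's x axis along the tester's x; rollers and grooves centre it if it is let down within about 3 mm and 0.04 rad of home
- carrier_grip (a point): middle of the grip zone of the carrier's red lifting post (14 mm thick along x, 20 mm wide along y), 62 mm above the carrier's underside, 14 mm below the post's top. The carrier is an aluminium plate 90 mm in x, 172 mm in y, about 0.5 kg, at first on the plywood board, with two black nest blocks (tops 26 mm below this point) and a green terminal strip on its front (-x) edge
- bore_1 (a point): centre of the mouth of one of the four round bores in the carrier's nest blocks, at y = -64 mm in the carrier's frame: 30 mm diameter, 18 mm deep, vertical
- bore_2 (a point): centre of the mouth of one of the four round bores in the carrier's nest blocks, at y = -30 mm in the carrier's frame: 30 mm diameter, 18 mm deep, vertical
- bore_3 (a point): centre of the mouth of one of the four round bores in the carrier's nest blocks, at y = 30 mm in the carrier's frame: 30 mm diameter, 18 mm deep, vertical
- bore_4 (a point): centre of the mouth of one of the four round bores in the carrier's nest blocks, at y = 64 mm in the carrier's frame: 30 mm diameter, 18 mm deep, vertical
- cell_1_center (a point): centre of a blue battery cell, a cylinder 26 mm in diameter and 65 mm tall, standing on the bench, 90 g (there are two to four). Seated in a bore its centre is 14.5 mm above the bore's mouth
- cell_2_center (a point): centre of a blue battery cell, a cylinder 26 mm in diameter and 65 mm tall, standing on the bench, 90 g (there are two to four). Seated in a bore its centre is 14.5 mm above the bore's mouth
- cell_3_center (a point): centre of a blue battery cell, a cylinder 26 mm in diameter and 65 mm tall, standing on the bench, 90 g (there are two to four). Seated in a bore its centre is 14.5 mm above the bore's mouth
- cell_4_center (a point): centre of a blue battery cell, a cylinder 26 mm in diameter and 65 mm tall, standing on the bench, 90 g (there are two to four). Seated in a bore its centre is 14.5 mm above the bore's mouth
- bridge_grip (a point): centre of the contact bridge's blue cross beam (14 mm thick along x, 24 mm high, 196 mm long in y), 60 mm above the bridge's underside, on which it stands (on the plywood board). At y = +-92 mm a steel cheek (6 mm thick, 64 mm high) runs back to x = +58 mm, with a low toe in front to x = -34 mm. Brass contacts show below the beam, ends 20 mm below this point, at y = +-30 and +-64 mm. About 0.35 kg
- tabs (a point): point on the bridge midway between its cheeks, at their rear edges, level with the underside of the upper tabs' necks. Each cheek has two hooked tabs pointing rearwards (+x), the lower 28 mm below the upper: a neck 6 mm wide and 8 mm high, ending in a lip that hangs 6 mm below it, the lip's front face raked from 4.5 mm (at the neck) to 6 mm (at its tip) behind the cheek's edge
- bridge_home (a point): fixed point on the tester: where bridge_grip lies when the bridge is locked, 126 mm above the bench (axes as the tester). The tabs enter moving along +x with the bridge held 7 to 15 mm (best 11 mm) above home, until the cheeks meet the uprights (x = 0 here); moving it down then drops the lips behind the slots' lower edges. The brass contacts then just meet the tops of seated cells
- slots (a point): fixed point on the tester midway between the uprights, on their front faces, level with the bottom edges of the upper slots; tabs comes here when locked. Uprights at y = +-92 mm, 28 mm wide, front web 4 mm thick, each with two slots 12 mm wide and 24 mm high, the lower 28 mm below the upper
- plunger_l (a joint): spring plunger in the left upright above its slots (one in each upright): travel in m, 0 sprung out, 5 mm proud of the front face. The cheek's rear edge pushes it back (about 4 N) when the tabs enter; when the bridge is fully down it springs out over the cheek's top corner and locks it
- start_button (a joint): the tester's green start button, 24 mm diameter, on the console: 0 out, 0.006 m fully pressed; a spring (5 N) returns it
- start_button_top (a point): centre of the top face of the green start button; it is pressed straight down
- tape: roll of black tape, 62 mm, loose bystander
Not all that is in view belongs to the job. What is shaped like the part that bears cell_4_center but yellow is not meant.

How it is judged:
By the outcome, as a careful person would: the job done as asked, in the order asked, and still so for the second after the job is handed in, with the robot touching nothing.
Of cell_1, cell_2, cell_3, cell_4 only 2 to 4 are there at a start; the rules pass over those that are not, and their reading is None.
At some moment in a run one of bridge may be knocked a few centimetres aside while the robot is not near it.
It also fails if it takes over 210 s, if anything falls off the work surface, if the arm or the gripper's body presses on something with over 40 N, if the wrist force passes 120 N, or if a joint passes its speed limit or range.

## Working session

There is one attempt and no reset: what is moved stays moved. The work goes in short steps, Python scripts to look and compute and a tool call to move; the robot and the scene stay as the last step left them, time stands still between calls to the robot, and variables do not carry over. Pictures are saved under pics/ and viewed, at most 14 in all, crops included, and the job is handed in when it is done.

Besides the shell and the picture viewer there is one more tool, called after ">>>" as name([rows], argument=value, ...), one row to a line, values as JSON. send_rows: Moves the arm, as the interface text tells. Shift numbers are shares of 0.025 m and turn numbers shares of 90 degrees, none past 1 either way. Its arguments: {"type":"object","properties":{"plan":{"type":"array"},"gripper":{"type":"number"},"force":{"type":"number"}},"required":["plan"]}

```bash
mkdir -p pics; cat > h.py <<'E'
import numpy as np, cv2
from cell import robot, read_camera, get_calibration
def grab(n):
    c=get_calibration(n); p,d=read_camera(n)
    R=cv2.Rodrigues(np.array(c['rvec'],float))[0]; t=np.array(c['tvec'],float).ravel(); K=np.array(c['intrinsics'])
    return p,d,K,R,t
def cloud(d,K,R,t):
    v,u=np.mgrid[:d.shape[0],:d.shape[1]]
    P=np.stack([(u-K[0,2])/K[0,0]*d,(v-K[1,2])/K[1,1]*d,d],-1)
    W=(P-t)@R; W[d==0]=np.nan
    return W
def proj(X,K,R,t):
    c=np.atleast_2d(X)@R.T+t; q=c@K.T; return q[:,:2]/q[:,2:]
def onplane(u,v,z,K,R,t):
    r=R.T@np.linalg.inv(K)@np.array([u,v,1.]); o=-R.T@t
    return o+r*(z-o[2])/r[2]
E
python3 - <<'E'
from h import *
for n in ['top','scene']:
    p,d,K,R,t=grab(n); cv2.imwrite(f'pics/{n}0.png',cv2.resize(p,(800,600),interpolation=cv2.INTER_CUBIC)); np.savez(f'{n}0.npz',p=p,d=d,K=K,R=R,t=t)
    print(n,K[0,0],-R.T@t,R[2])
s=robot.observe(); print(s)
E
```

```text
top 412.96374754967974 [ 0.28034572 -0.09279212  1.22753553] [ 0.18027117 -0.0054298  -0.98360196]
scene 445.41308304761867 [-0.40354561 -0.61504821  0.62121031] [ 0.77022171  0.44855356 -0.45338529]
{'time': 0.1, 'qpos': array([-1.44600280e+00,  3.42667336e-01,  1.52487723e+00, -7.63384430e-06,
        1.27542396e+00, -1.46066191e-01]), 'qvel': array([ 0.00088588, -0.00134883, -0.00153824,  0.00075752, -0.00121625,
        0.00083592]), 'joint_efforts': array([ 9.41384315e-04, -4.32006526e+01, -2.44694352e+01,  7.19039887e-02,
        5.26313356e-02, -4.78248592e-05]), 'tool_pos': array([ 0.14041055, -0.50551155,  0.2261225 ]), 'tool_rot': array([-3.14023037e+00, -1.93032680e-04,  2.70861809e-01]), 'contact_force': array([-0.36023227,  0.59915242,  0.49592343]), 'torque': array([0.0105615 , 0.02285161, 0.01866494]), 'grip_force': 0.0, 'opening': 0.09214184888127398}
```

View pics/top0.png

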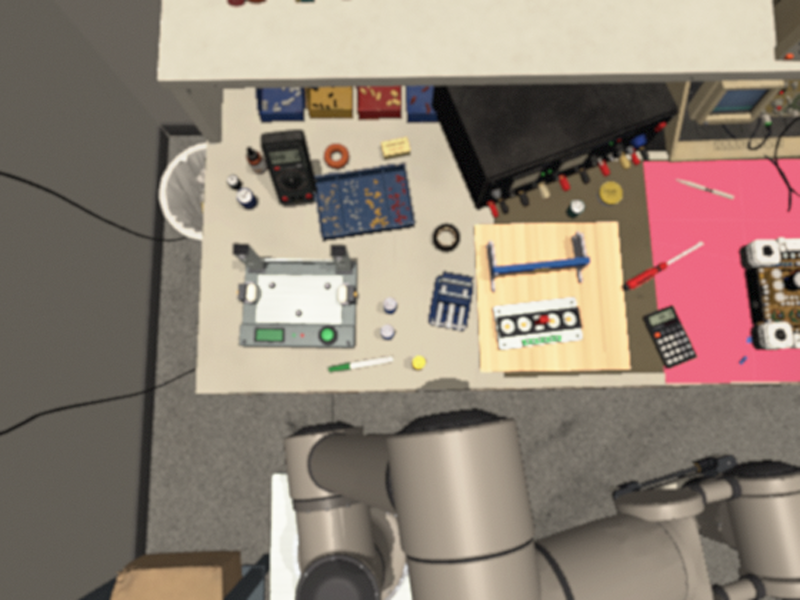

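View pics/scene0.png

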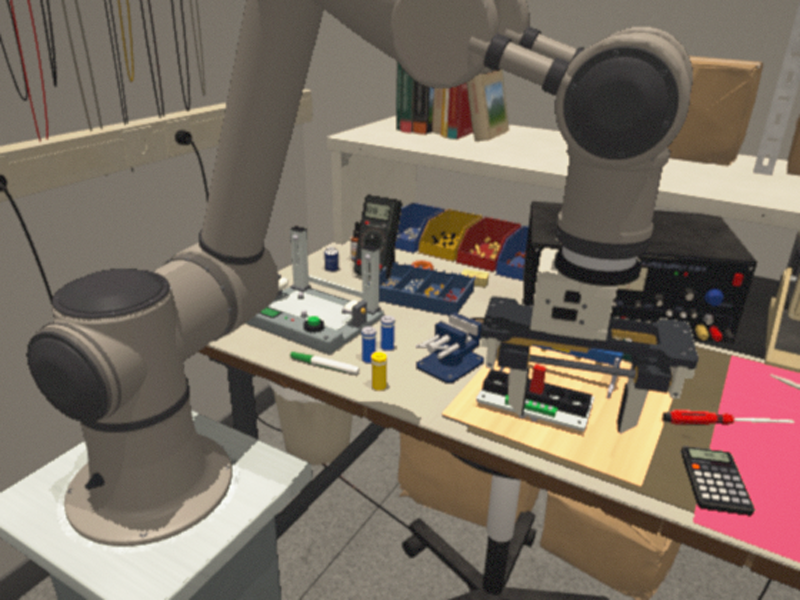

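The tester is at top (300,300), with cells at (390,305) and (388,332). There's a yellow decoy at (419,363). Other things that could be taken for cells are at (247,198), (234,181) and (577,208). The carrier is at (540,323) and the bridge at (540,265).

```bash
cat > a.py <<'E'
from h import *
z=np.load('top0.npz'); p,d,K,R,t=[z[k] for k in 'pdKRt']; W=cloud(d,K,R,t)
for n,(u,v) in dict(cA=(390,305),cB=(388,332),yel=(419,363),o1=(247,198),o2=(234,181),o3=(577,208),tape=(446,237),post=(543,321),beamL=(495,271),beamR=(588,262),btn=(328,335)).items():
    u=int(u*.7);v=int(v*.7); w=W[v-4:v+5,u-4:u+5].reshape(-1,3); zm=np.nanmax(w[:,2]); s=w[w[:,2]>zm-.006]; print(n,s.mean(0).round(3),zm.round(3))
def crop(p,u,v,w,h,f): 
    u,v=int(u*.7),int(v*.7); return cv2.resize(p[v-h:v+h,u-w:u+w],None,fx=f,fy=f,interpolation=cv2.INTER_CUBIC)
s=np.load('scene0.npz')['p']
A=crop(p,240,195,35,35,5);B=crop(p,577,208,35,35,5)
C=crop(s,330,258,35,35,5); D=crop(s,378,355,35,35,5)
cv2.imwrite('pics/c1.png',np.vstack([np.hstack([A,B]),np.hstack([C,D])])[:600*2])
im=cv2.imread('pics/c1.png'); cv2.imwrite('pics/c1.png',cv2.resize(im,(600,600)))
E
python3 a.py
```

```text
cA [ 0.481 -0.085  0.065] 0.069
cB [ 0.428 -0.078  0.064] 0.068
yel [ 0.363 -0.14   0.066] 0.07
o1 [0.72  0.215 0.048] 0.052
o2 [0.761 0.248 0.035] 0.039
o3 [ 0.684 -0.478  0.048] 0.052
tape [ 0.633 -0.194  0.018] 0.021
post [ 0.443 -0.387  0.085] 0.087
beamL [ 0.546 -0.299  0.08 ] 0.084
beamR [ 0.561 -0.478  0.08 ] 0.083
btn [0.424 0.042 0.055] 0.059
```

View pics/c1.png

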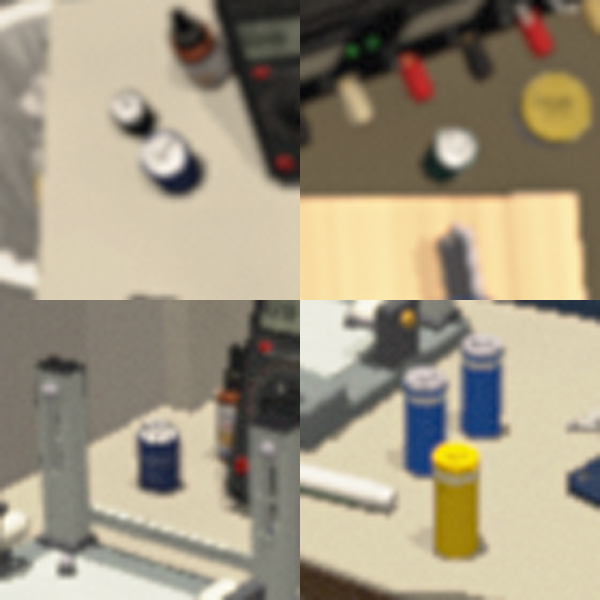

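Pixels (240,195) and (577,208) are dark and only about 50 mm tall, and (419,363) is yellow, so none of those count. Only two real cells remain, A (390,305) and B (388,332). I'll use bores 2 and 3.

>>> send_rows([
  [[0, 0, 0], [0, 0, 0.086]],
  [[0, 0, 0], [0, 0, 0.086]],
  [[1, -0.6, -0.2], [0, 0, 0]],
  [[1, -0.6, -0.2], [0, 0, 0]],
  [[1, -0.6, -0.2], [0, 0, 0]],
  [[1, -0.6, -0.2], [0, 0, 0]],
  [[1, -0.6, -0.2], [0, 0, 0]],
  [[1, -0.6, -0.2], [0, 0, 0]],
  [[1, -0.6, -0.2], [0, 0, 0]],
  [[1, -0.6, -0.2], [0, 0, 0]],
])

```text
time: 1.35
tool_pos: [0.341, -0.385, 0.2665]
tool_rot: [-3.141, 0.0, 0.001]
contact_force: [0.7, -1.3, 0.1]
opening: 0.0917
grip_force: 0.0
```

```bash
cat >> h.py <<'E'
def st():
    s=robot.observe(); print('t',round(s['time'],2),'p',s['tool_pos'].round(4),'r',s['tool_rot'].round(4),'F',s['contact_force'].round(1),'op',round(s['opening'],4),'g',round(s['grip_force'],1)); return s
def to(x,y,z,yaw):
    "shift to target in tool axes, units of full scale: after turning to yaw first"
    s=st(); d=np.array([x,y,z])-s['tool_pos']
    c,sn=np.cos(yaw),np.sin(yaw)
    u=np.array([c*d[0]+sn*d[1],sn*d[0]-c*d[1],-d[2]])/.025
    turn=-(yaw-s['tool_rot'][2])/(np.pi/2)
    print('units',u.round(2),'turn z',round(turn,3),'(after turn)')
def shot(n,name,box=None,sz=(800,600)):
    p,d,K,R,t=grab(n); np.savez(name+'.npz',p=p,d=d,K=K,R=R,t=t)
    if box: p=p[box[1]:box[3],box[0]:box[2]]
    cv2.imwrite(f'pics/{name}.png',cv2.resize(p,sz,interpolation=cv2.INTER_CUBIC)); return p,d,K,R,t
E
python3 - <<'E'
from h import *
s=st(); p,d,K,R,t=shot('wrist','w1'); print(K[0,0],-R.T@t-s['tool_pos'],R)
E
```

```text
t 1.35 p [ 0.341  -0.385   0.2665] r [-3.1409e+00  5.0000e-04  6.0000e-04] F [ 0.7 -1.3  0.1] op 0.0917 g 0.0
293.5957035331086 [0.08373552 0.00081514 0.15772927] [[ 3.32428222e-04 -9.99999767e-01 -5.96794206e-04]
 [-9.51228251e-01 -5.00318811e-04  3.08487543e-01]
 [-3.08487770e-01  4.65137543e-04 -9.51228195e-01]]
```

View pics/w1.png

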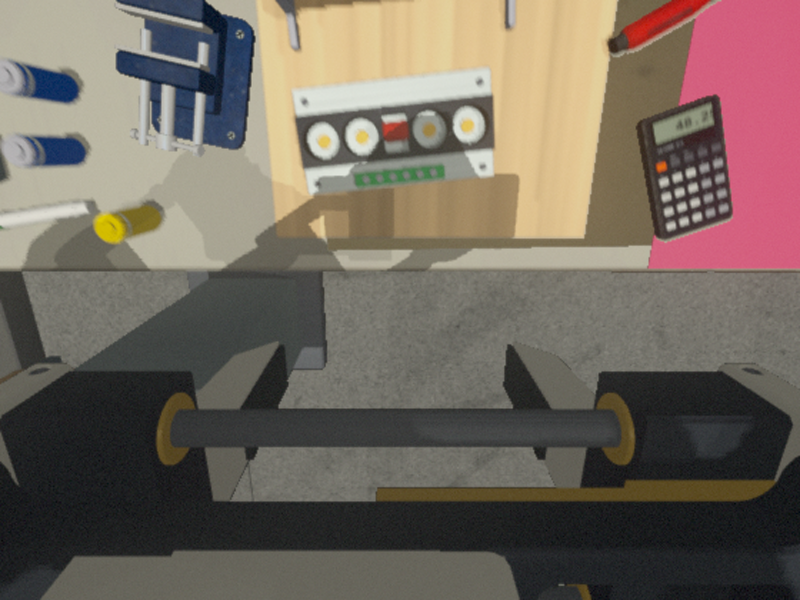

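The carrier spans (293-495, 68-195) in the wrist view, with its red post at (396,130) and its green strip on the robot side. It's turned a few degrees.

```bash
cat > b.py <<'E'
from h import *
z=np.load('w1.npz'); p,d,K,R,t=[z[k] for k in 'pdKRt']; W=cloud(d,K,R,t)
def reg(x0,y0,x1,y1): return W[int(y0*.7):int(y1*.7),int(x0*.7):int(x1*.7)].reshape(-1,3)
print('board',np.nanmedian(reg(520,60,590,120)[:,2]),'bench',np.nanmedian(reg(100,160,240,180)[:,2]))
w=reg(280,55,510,205); zb=np.nanmedian(reg(520,60,590,120)[:,2])
hist=np.histogram(w[:,2],bins=np.arange(0,.1,.004)); print(hist[0])
for lo,hi in [(.006,.03),(.03,.042)]:
    m=(w[:,2]>zb+lo)&(w[:,2]<zb+hi); q=w[m]
    r=cv2.minAreaRect((q[:,:2]*1000).astype(np.float32)); print(lo,r,m.sum(),q.mean(0))
m=(w[:,2]>zb+.06)&(w[:,2]<.1); print('post',w[m].mean(0),m.sum())
# bore pixel centres (white discs on the bore bottoms? try both heights)
for u,v in [(323,140),(362,136),(429,129),(468,125)]:
    print(W[int(v*.7),int(u*.7)], onplane(u*.7,v*.7,zb+.018,K,R,t).round(4))
E
python3 b.py
```

```text
board 0.008041024066066485 bench -0.0004471527030120503
[   0 3321 3334    0    0   83 6079  156  147  603 1747 1132    1    0
    1    3    2    2    2    1  167   67    0    0]
0.006 ((441.2806396484375, -384.9414367675781), (90.29650115966797, 172.10133361816406), 5.746016502380371) 6953 [ 0.44336072 -0.38529246  0.02690628]
0.03 ((431.94586181640625, -386.0368957519531), (62.97364807128906, 167.3616180419922), 5.910853385925293) 2994 [ 0.44121175 -0.38571851  0.04355789]
post [ 0.44098074 -0.38497126  0.08316833] 239
[ 0.43719708 -0.31950416  0.02637735] [ 0.4372 -0.3196  0.026 ]
[ 0.44077983 -0.3540894   0.02692158] [ 0.4406 -0.3545  0.026 ]
[ 0.44672869 -0.41364822  0.02698553] [ 0.4464 -0.4141  0.026 ]
[ 0.45036776 -0.44782521  0.02547224] [ 0.4497 -0.4485  0.026 ]
```

>>> send_rows([
  [[0, 0, 0], [0, 0, -0.063]],
  [[0.8, 0.08, 0.9], [0, 0, 0]],
  [[0.8, 0.08, 0.9], [0, 0, 0]],
  [[0.8, 0.08, 0.9], [0, 0, 0]],
  [[0.8, 0.08, 0.9], [0, 0, 0]],
  [[0.8, 0.08, 0.9], [0, 0, 0]],
  [[0, 0, 1], [0, 0, 0]],
  [[0, 0, 1], [0, 0, 0]],
  [[0, 0, 1], [0, 0, 0]],
  [[0, 0, 1], [0, 0, 0]],
])

```text
time: 2.65
tool_pos: [0.4405, -0.3857, 0.053]
tool_rot: [-3.141, 0.001, 0.1]
contact_force: [0.5, 0.7, 0.0]
opening: 0.0921
grip_force: 0.0
```

>>> send_rows([
  [[0, 0, 0.08], [0, 0, 0]],
  [[0, 0, 0], [0, 0, 0]],
  [[0, 0, 0], [0, 0, 0]],
  [[0, 0, 0], [0, 0, 0]],
  [[0, 0, 0], [0, 0, 0]],
  [[0, 0, 0], [0, 0, 0]],
  [[0, 0, 0], [0, 0, 0]],
  [[0, 0, 0], [0, 0, 0]],
  [[0, 0, 0], [0, 0, 0]],
  [[0, 0, 0], [0, 0, 0]],
], gripper=-1, force=50)

```text
time: 3.9
tool_pos: [0.4409, -0.3858, 0.0522]
tool_rot: [3.141, -0.0, 0.1]
contact_force: [0.1, -0.1, -0.5]
opening: 0.0201
grip_force: 50.0
```

>>> send_rows([
  [[0, 0, -0.3], [0, 0, 0]],
  [[0, 0, -0.6], [0, 0, 0]],
  [[0, 0, -1], [0, 0, 0]],
  [[0, 0, -1], [0, 0, 0]],
  [[0, 0, -1], [0, 0, 0]],
  [[0, 0, -1], [0, 0, 0.0635]],
  [[-0.15, -1, -1], [0, 0, 0]],
  [[-0.15, -1, -1], [0, 0, 0]],
  [[-0.15, -1, -1], [0, 0, 0]],
  [[-0.15, -1, -1], [0, 0, 0]],
])

```text
time: 5.15
tool_pos: [0.4254, -0.2847, 0.2763]
tool_rot: [3.141, -0.0, -0.0]
contact_force: [1.1, -0.2, -4.7]
opening: 0.0195
grip_force: 50.0
```

>>> send_rows([
  [[-0.15, -1, 0], [0, 0, 0]],
  [[-0.15, -1, 0], [0, 0, 0]],
  [[-0.15, -1, 0], [0, 0, 0]],
  [[-0.15, -1, 0], [0, 0, 0]],
  [[-0.15, -1, 0], [0, 0, 0]],
  [[-0.15, -1, 0], [0, 0, 0]],
  [[-0.15, -1, 0], [0, 0, 0]],
  [[-0.15, -1, 0], [0, 0, 0]],
  [[-0.15, -1, 0], [0, 0, 0]],
  [[-0.15, -1, 0], [0, 0, 0]],
])

```text
time: 6.4
tool_pos: [0.3879, -0.0348, 0.2756]
tool_rot: [3.141, -0.001, -0.0]
contact_force: [0.1, 0.1, -4.5]
opening: 0.0198
grip_force: 50.0
```

>>> send_rows([
  [[-0.15, -0.8, 0], [0, 0, 0]],
  [[-0.15, -0.8, 0], [0, 0, 0]],
  [[-0.15, -0.8, 0], [0, 0, 0]],
  [[-0.15, -0.8, 0], [0, 0, 0]],
  [[-0.1, -0.6, 0], [0, 0, 0]],
  [[0, -0.4, 0], [0, 0, 0]],
  [[0, 0, 0], [0, 0, 0]],
  [[0, 0, 0], [0, 0, 0]],
  [[0, 0, 0], [0, 0, 0]],
  [[0, 0, 0], [0, 0, 0]],
])

```text
time: 7.65
tool_pos: [0.371, 0.0689, 0.2747]
tool_rot: [3.141, 0.0, -0.001]
contact_force: [0.0, 0.6, -4.9]
opening: 0.0197
grip_force: 50.0
```

```bash
python3 - <<'E'
from h import *
s=st(); shot('wrist','w2')
E
```

```text
t 7.65 p [0.371  0.0689 0.2747] r [ 3.1415e+00  1.0000e-04 -8.0000e-04] F [ 0.   0.6 -4.9] op 0.0197 g 50.0
```

View pics/w2.png

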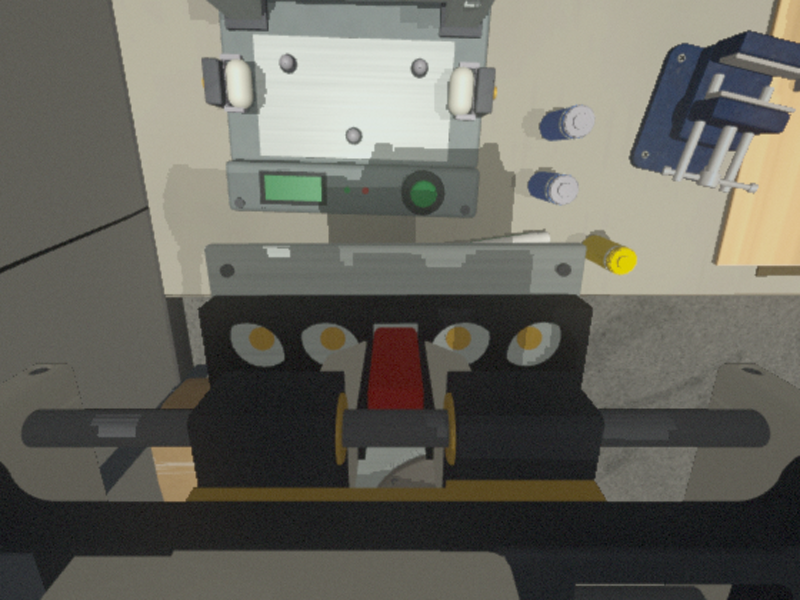

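All three balls are clear at (288,64), (419,68) and (353,135). The held carrier's rear edge runs along row 245, nearly square. I'll compute the tester pose and the in-hand carrier pose.

```bash
cat > c.py <<'E'
from h import *
z=np.load('w2.npz'); p,d,K,R,t=[z[k] for k in 'pdKRt']; W=cloud(d,K,R,t)
# refine balls: dark blobs on bright plate
g=cv2.cvtColor(p,cv2.COLOR_BGR2GRAY); P=[]
for u,v in [(288,64),(419,68),(353,135)]:
    u,v=int(u*.7),int(v*.7); b=g[v-12:v+13,u-12:u+13]; m=(b<140).astype(np.uint8)
    n,l,s,c=cv2.connectedComponentsWithStats(m); i=1+np.argmax(s[1:,4]); uv=c[i]+[u-12,v-12]
    X=onplane(*uv,.025,K,R,t); print(uv/.7,s[i],X.round(4)); P.append(X[:2])
P=np.array(P); y=P[0]-P[1]; print('span',np.linalg.norm(y)); yaw=np.arctan2(-y[0],y[1])
ex=np.array([np.cos(yaw),np.sin(yaw)])
rear=(P[0]+P[1])/2; print('fr-rear along',(rear-P[2])@ex)
M=np.array([[26,58],[26,-58],[-32,0]])*.001
Rz=np.array([[ex[0],-ex[1]],[ex[1],ex[0]]]); print('tester origin',(P.mean(0)-Rz@M.mean(0)).round(4),'yaw',yaw.round(4))
# carrier top face
w=W[155:215,130:425].reshape(-1,3); s=(w[:,2]>.2)&(w[:,2]<.262); q=w[s]; print('carrier z',np.nanmedian(q[:,2]))
q=q[abs(q[:,2]-np.nanmedian(q[:,2]))<.004]; print(q[:,0].max(),q[:,1].min(),q[:,1].max())
yb=np.linspace(q[:,1].min()+.01,q[:,1].max()-.01,15)
e=[(b,np.percentile(q[abs(q[:,1]-b)<.006][:,0],98)) for b in yb]; f=np.polyfit(*zip(*e),1); print('rear edge x=',f)
for yy in [(q[:,1]<q[:,1].mean())]: pass
print('z slope',np.linalg.lstsq(np.c_[q[:,:2],np.ones(len(q))],q[:,2],rcond=None)[0])
# console
for u,v in [(425,193)]: print('btn',W[int(v*.7),int(u*.7)])
for n,(u,v) in dict(cA=(577,121),cB=(565,188)).items():
    u,v=int(u*.7),int(v*.7); a=W[v-10:v+11,u-10:u+11].reshape(-1,3); a=a[a[:,2]>.058]; print(n,a.mean(0).round(4),a.min(0).round(4),a.max(0).round(4))
E
python3 c.py
```

```text
[289.61389961  65.        ] [ 7  6 12 14 74] [0.5291 0.1612 0.025 ]
[417.97959184  69.53061224] [ 7  6 12 14 70] [0.5254 0.0496 0.025 ]
[354.02116402 135.58201058] [ 7  7 11 12 54] [0.4714 0.107  0.025 ]
span 0.11172573645049115
fr-rear along 0.05586264235814895
tester origin [0.502  0.1062] yaw -0.0327
carrier z 0.24840558110352914
0.4168061585371295 -0.01591918133717026 0.15565930867788697
rear edge x= [-0.00150496  0.41640834]
z slope [-0.03894736 -0.00040952  0.26415042]
btn [0.4227507  0.04391295 0.05418535]
cA [ 0.4812 -0.0792  0.0629] [ 0.4706 -0.0911  0.058 ] [ 0.4928 -0.0677  0.0666]
cB [ 0.427  -0.0744  0.063 ] [ 0.4156 -0.0874  0.0582] [ 0.4387 -0.0633  0.0675]
```

```bash
cat > e.py <<'E'
from h import *
z=np.load('w2.npz'); p,d,K,R,t=[z[k] for k in 'pdKRt']; W=cloud(d,K,R,t)
print(K)
for n,(u,v) in dict(bl=(289.6,64),br=(418,68),bf=(354,134),plate=(350,90),rl=(239,84),rr=(462,91),bench=(560,60),bench2=(160,150),cons=(350,205)).items():
    u,v=int(u*.7),int(v*.7); print(n,d[v,u],W[v,u].round(4))
a=p[20:150,130:360]; cv2.imwrite('pics/c2.png',cv2.resize(a,None,fx=3.4,fy=3.4,interpolation=cv2.INTER_CUBIC))
T=np.load('top0.npz'); 
w=cloud(*[T[k] for k in 'dKRt'])[150:250,150:270].reshape(-1,3)
for lo,hi in [(.14,.16),(.053,.07)]:
    q=w[(w[:,2]>lo)&(w[:,2]<hi)]
    for sgn in (1,-1):
        k=q[(q[:,1]-.107)*sgn>.05]; print(lo,k.mean(0).round(4),k.min(0).round(3),k.max(0).round(3),len(k))
E
python3 e.py
```

```text
[[293.59570353   0.         276.49269713]
 [  0.         293.59570353 203.4646663 ]
 [  0.           0.           1.        ]]
bl 0.3603625 [0.5299 0.161  0.0292]
br 0.35987 [0.5262 0.0506 0.031 ]
bf 0.3773559 [0.4735 0.1076 0.0297]
plate 0.37734896 [0.5114 0.1114 0.0174]
rl 0.3390933 [0.5102 0.1961 0.058 ]
rr 0.33940637 [0.5045 0.0159 0.0595]
bench 0.38550705 [ 5.374e-01 -8.210e-02  4.000e-04]
bench2 0.40932304 [0.4594 0.299  0.0007]
cons 0.39528647 [0.4104 0.1135 0.0313]
0.14 [0.5751 0.1939 0.1517] [0.561 0.179 0.141] [0.586 0.209 0.158] 105
0.14 [0.5692 0.0095 0.1524] [ 0.555 -0.004  0.14 ] [0.581 0.024 0.158] 96
0.053 [0.5225 0.2018 0.0595] [0.491 0.179 0.053] [0.585 0.225 0.069] 167
0.053 [0.4856 0.0007 0.059 ] [ 0.413 -0.073  0.053] [0.574 0.051 0.069] 204
```

View pics/c2.png

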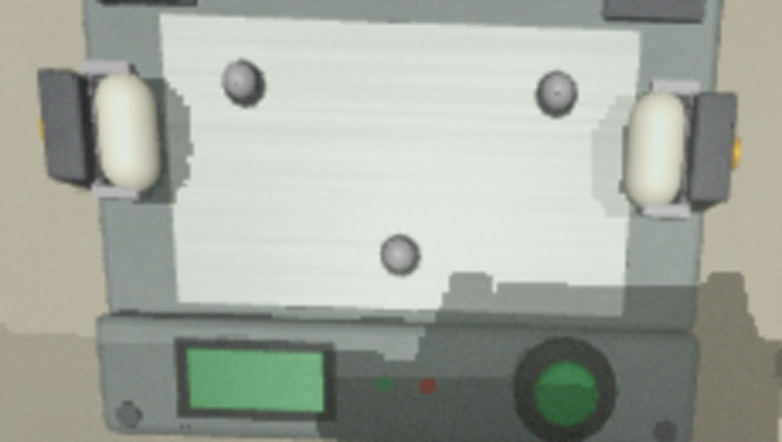

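Enlarged, the balls are at crop (241,82), (556,93) and (399,254), so the threshold blobs had been biased by shading.

```bash
cat > f.py <<'E'
from h import *
z=np.load('w2.npz'); p,d,K,R,t=[z[k] for k in 'pdKRt']
P=np.array([onplane(u/3.4+130-.35,v/3.4+20-.35,.026,K,R,t)[:2] for u,v in [(242,83),(556,94),(399.5,255)]]); print(P)
y=P[0]-P[1]; yaw=np.arctan2(-y[0],y[1]); ex=np.array([np.cos(yaw),np.sin(yaw)]); print('span',np.linalg.norm(y),'dx',((P[0]+P[1])/2-P[2])@ex)
M=np.array([[26,58],[26,-58],[-32,0]])*.001; Rz=np.array([[ex[0],-ex[1]],[ex[1],ex[0]]])
print('origin',(P.mean(0)-Rz@M.mean(0)).round(4),'yaw',yaw)
u=np.array([.5751-.5692,.1939-.0095]); print('upr yaw',-np.arctan2(u[0],u[1]),np.linalg.norm(u),'mid',.5721,.1017)
r=np.array([.5102-.5045,.1961-.0159]); print('roller yaw',-np.arctan2(*r),np.linalg.norm(r),'mid',.5073,.106)
E
python3 f.py
```

```text
[[0.53047658 0.16323806]
 [0.52676732 0.04890361]
 [0.47167155 0.10779264]]
span 0.11439460056647743 dx 0.05697627928335632
origin [0.503  0.1069] yaw -0.03243081101942139
upr yaw -0.031984750081891423 0.18449436305751998 mid 0.5721 0.1017
roller yaw -0.03162097718963999 0.1802901272948688 mid 0.5073 0.106
```

>>> send_rows([
  [[0, 0, 0], [0, 0, 0.021]],
  [[0.87, -0.27, 0], [0, 0, 0]],
  [[0.87, -0.27, 0], [0, 0, 0]],
  [[0.87, -0.27, 0], [0, 0, 0]],
  [[0.87, -0.28, 0], [0, 0, 0]],
  [[0.87, -0.28, 0], [0, 0, 0]],
  [[0.88, -0.28, 0], [0, 0, 0]],
  [[0, 0, 0.8], [0, 0, 0]],
  [[0, 0, 1], [0, 0, 0]],
  [[0, 0, 1], [0, 0, 0]],
])

```text
time: 8.95
tool_pos: [0.5031, 0.1061, 0.2037]
tool_rot: [3.141, 0.0, -0.034]
contact_force: [-0.9, -0.2, -4.3]
opening: 0.0196
grip_force: 50.0
```

>>> send_rows([
  [[0, 0, 1], [0, 0, 0]],
  [[0, 0, 1], [0, 0, 0]],
  [[0, 0, 1], [0, 0, 0]],
  [[0, 0, 0.8], [0, 0, 0]],
  [[0, 0, 0.4], [0, 0, 0]],
  [[0, 0, 0], [0, 0, 0]],
  [[0, 0, 0], [0, 0, 0]],
  [[0, 0, 0], [0, 0, 0]],
  [[0, 0, 0], [0, 0, 0]],
  [[0, 0, 0], [0, 0, 0]],
])

```text
time: 10.2
tool_pos: [0.5031, 0.1061, 0.0999]
tool_rot: [3.142, -0.0, -0.033]
contact_force: [-0.4, -0.4, -4.4]
opening: 0.0196
grip_force: 50.0
```

```bash
python3 - <<'E'
from h import *
to(.503,.1058,.095,-.033); shot('wrist','w3')
E
```

```text
t 10.2 p [0.5031 0.1061 0.0999] r [ 3.1415e+00 -5.0000e-04 -3.3200e-02] F [-0.4 -0.4 -4.4] op 0.0196 g 50.0
units [-0.    0.01  0.2 ] turn z -0.0 (after turn)
```

View pics/w3.png

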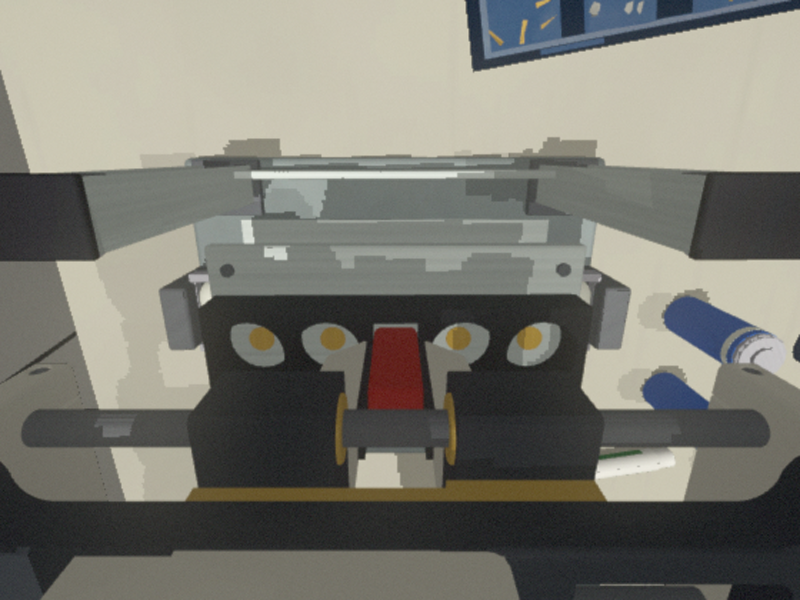

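The carrier sits centrally between the posts and uprights (carrier 208-585, posts 198/593). Pressing down.

>>> send_rows([
  [[0, 0, 0.3], [0, 0, 0]],
  [[0, 0, 0.12], [0, 0, 0]],
  [[0, 0, 0.12], [0, 0, 0]],
  [[0, 0, 0.12], [0, 0, 0]],
  [[0, 0, 0.12], [0, 0, 0]],
  [[0, 0, 0.12], [0, 0, 0]],
  [[0, 0, 0.12], [0, 0, 0]],
  [[0, 0, 0], [0, 0, 0]],
  [[0, 0, 0], [0, 0, 0]],
  [[0, 0, 0], [0, 0, 0]],
])

```text
time: 11.5
tool_pos: [0.5025, 0.1061, 0.0738]
tool_rot: [3.141, 0.001, -0.033]
contact_force: [0.3, 0.5, -8.4]
opening: 0.0199
grip_force: 50.0
```

>>> send_rows([
  [[0, 0, 0.08], [0, 0, 0]],
  [[0, 0, 0.08], [0, 0, 0]],
  [[0, 0, 0.08], [0, 0, 0]],
  [[0, 0, 0.08], [0, 0, 0]],
  [[0, 0, 0], [0, 0, 0]],
  [[0, 0, 0], [0, 0, 0]],
  [[0, 0, 0], [0, 0, 0]],
  [[0, 0, 0], [0, 0, 0]],
  [[0, 0, 0], [0, 0, 0]],
  [[0, 0, 0], [0, 0, 0]],
])

```text
time: 12.75
tool_pos: [0.5035, 0.1063, 0.0667]
tool_rot: [-3.141, -0.001, -0.033]
contact_force: [-0.4, 2.6, 5.0]
opening: 0.0197
grip_force: 50.0
```

>>> send_rows([
  [[0, 0, 0.08], [0, 0, 0]],
  [[0, 0, 0.04], [0, 0, 0]],
  [[0, 0, 0], [0, 0, 0]],
  [[0, 0, 0], [0, 0, 0]],
  [[0, 0, 0], [0, 0, 0]],
  [[0, 0, 0], [0, 0, 0]],
  [[0, 0, 0], [0, 0, 0]],
  [[0, 0, 0], [0, 0, 0]],
  [[0, 0, 0], [0, 0, 0]],
  [[0, 0, 0], [0, 0, 0]],
])

```text
time: 14.0
tool_pos: [0.5037, 0.1063, 0.0664]
tool_rot: [-3.141, -0.003, -0.033]
contact_force: [-8.4, 1.1, 29.9]
opening: 0.0196
grip_force: 50.0
```

>>> send_rows([
  [[0, 0, -0.12], [0, 0, 0]],
  [[0, 0, 0], [0, 0, 0]],
  [[0, 0, 0], [0, 0, 0]],
  [[0, 0, 0], [0, 0, 0]],
  [[0, 0, -0.5], [0, 0, 0]],
  [[0, 0, -1], [0, 0, 0]],
  [[0, 0, -1], [0, 0, 0]],
  [[0, 0, -1], [0, 0, 0]],
  [[0, 0, -1], [0, 0, 0]],
  [[0, 0, -1], [0, 0, 0]],
], gripper=0.1)

```text
time: 15.25
tool_pos: [0.503, 0.1061, 0.2054]
tool_rot: [3.142, -0.001, -0.033]
contact_force: [0.9, -0.3, -0.3]
opening: 0.05
grip_force: 0.0
```

>>> send_rows([
  [[0, 0, 0], [0, 0, -0.021]],
  [[-0.5, 0.93, 0], [0, 0, 0]],
  [[-0.5, 0.93, 0], [0, 0, 0]],
  [[-0.5, 0.93, 0], [0, 0, 0]],
  [[-0.5, 0.93, 0], [0, 0, 0]],
  [[-0.5, 0.93, 0], [0, 0, 0]],
  [[-0.5, 0.93, 0], [0, 0, 0]],
  [[-0.5, 0.93, 0], [0, 0, 0]],
  [[-0.5, 0.93, 0], [0, 0, 0]],
  [[0, 0, 0], [0, 0, 0]],
])

```text
time: 16.5
tool_pos: [0.4021, -0.0806, 0.2031]
tool_rot: [-3.141, 0.001, -0.002]
contact_force: [0.1, 0.2, -0.2]
opening: 0.0502
grip_force: 0.0
```

```bash
python3 - <<'E'
from h import *
st(); p,d,K,R,t=shot('wrist','w4'); W=cloud(d,K,R,t)
print([proj([a],K,R,t).round(0)/.7 for a in [(.481,-.082,.065),(.427,-.076,.065)]])
E
```

```text
t 16.5 p [ 0.4021 -0.0806  0.2031] r [-3.1413e+00  1.3000e-03 -1.8000e-03] F [ 0.1  0.2 -0.2] op 0.0502 g 0.0
[array([[398.57142857, 161.42857143]]), array([[390.        , 241.42857143]])]
```

View pics/w4.png

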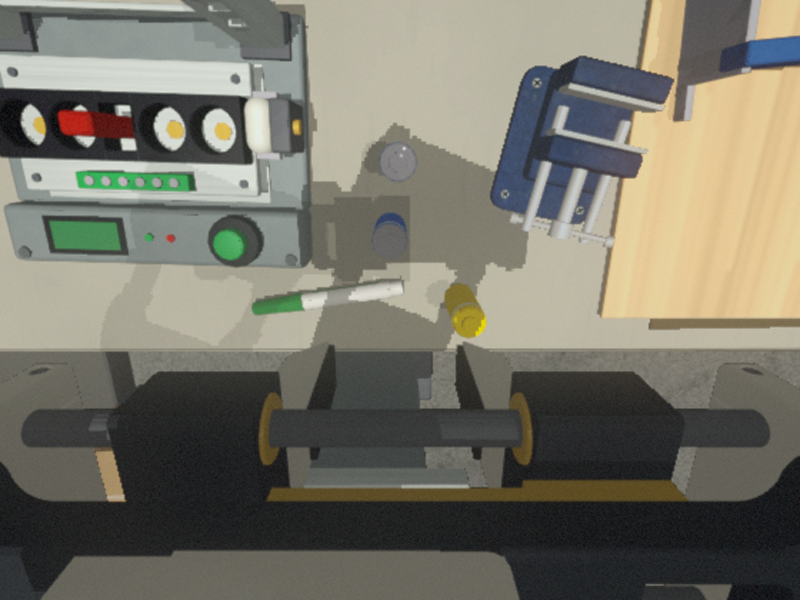

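Cell A's top is at (398,161) and cell B's at (390,238). The carrier is seated with the right roller over its edge. Picking up cell A.

>>> send_rows([
  [[0.79, 0.015, 0.5], [0, 0, 0]],
  [[0.79, 0.015, 0.5], [0, 0, 0]],
  [[0.79, 0.015, 0.5], [0, 0, 0]],
  [[0.79, 0.015, 0.5], [0, 0, 0]],
  [[0, 0, 1], [0, 0, 0]],
  [[0, 0, 1], [0, 0, 0]],
  [[0, 0, 1], [0, 0, 0]],
  [[0, 0, 1], [0, 0, 0]],
  [[0, 0, 0.7], [0, 0, 0]],
  [[0, 0, 0.36], [0, 0, 0]],
])

```text
time: 17.8
tool_pos: [0.4817, -0.0803, 0.0259]
tool_rot: [-3.141, 0.002, 0.001]
contact_force: [-0.3, 1.2, -0.3]
opening: 0.0504
grip_force: 0.0
```

>>> send_rows([
  [[0, 0, 0], [0, 0, 0]],
  [[0, 0, 0], [0, 0, 0]],
  [[0, 0, 0], [0, 0, 0]],
  [[0, 0, 0], [0, 0, 0]],
  [[0, 0, 0], [0, 0, 0]],
  [[0, 0, 0], [0, 0, 0]],
  [[0, 0, -0.5], [0, 0, 0]],
  [[0, 0, -1], [0, 0, 0]],
  [[0, 0, -1], [0, 0, 0]],
  [[0, 0, -1], [0, 0, 0]],
], gripper=-1, force=20)

```text
time: 19.05
tool_pos: [0.4817, -0.0814, 0.116]
tool_rot: [3.141, 0.0, -0.0]
contact_force: [0.1, -0.4, -0.2]
opening: 0.0255
grip_force: 20.0
```

```bash
python3 - <<'E'
from h import *
T=np.array([.5036,.1063]); y=-.033; Rz=np.array([[np.cos(y),-np.sin(y)],[np.sin(y),np.cos(y)]])
for b in (-30,30): 
    q=T+Rz@[0,b*.001]; print(b,q); to(q[0],q[1],.067,np.pi/2-.033)
E
```

```text
-30 [0.50261018 0.07631633]
t 19.05 p [ 0.4817 -0.0814  0.116 ] r [ 3.1415e+00  3.0000e-04 -2.0000e-04] F [ 0.1 -0.4 -0.2] op 0.0255 g 20.0
units [6.33 0.63 1.96] turn z -0.979 (after turn)
30 [0.50458982 0.13628367]
t 19.05 p [ 0.4817 -0.0814  0.116 ] r [ 3.1415e+00  3.0000e-04 -2.0000e-04] F [ 0.1 -0.4 -0.2] op 0.0255 g 20.0
units [8.73 0.63 1.96] turn z -0.979 (after turn)
```

>>> send_rows([
  [[0, 0, -0.14], [0, 0, -0.1]],
  [[0, 0, -0.14], [0, 0, -0.1]],
  [[0, 0, -0.14], [0, 0, -0.1]],
  [[0, 0, -0.14], [0, 0, -0.1]],
  [[0, 0, -0.14], [0, 0, -0.1]],
  [[0, 0, -0.14], [0, 0, -0.1]],
  [[0, 0, -0.14], [0, 0, -0.1]],
  [[0, 0, -0.14], [0, 0, -0.1]],
  [[0, 0, -0.14], [0, 0, -0.1]],
  [[0, 0, -0.14], [0, 0, -0.079]],
])

```text
time: 20.3
tool_pos: [0.4816, -0.0813, 0.1503]
tool_rot: [-3.141, 0.0, 1.542]
contact_force: [0.9, -0.3, -1.3]
opening: 0.0258
grip_force: 20.0
```

>>> send_rows([
  [[0.8, 0.08, 0], [0, 0, 0]],
  [[0.8, 0.08, 0], [0, 0, 0]],
  [[0.8, 0.08, 0], [0, 0, 0]],
  [[0.8, 0.08, 0], [0, 0, 0]],
  [[0.8, 0.08, 0], [0, 0, 0]],
  [[0.8, 0.08, 0], [0, 0, 0]],
  [[0.8, 0.08, 0], [0, 0, 0]],
  [[0.73, 0.07, 0.5], [0, 0, 0]],
  [[0, 0, 0.8], [0, 0, 0]],
  [[0, 0, 0.8], [0, 0, 0]],
])

```text
time: 21.55
tool_pos: [0.5025, 0.0768, 0.0961]
tool_rot: [-3.141, 0.0, 1.538]
contact_force: [0.4, -0.1, -1.2]
opening: 0.0257
grip_force: 20.0
```

```bash
python3 - <<'E'
from h import *
to(.5026,.0763,.067,np.pi/2-.033); shot('wrist','w5',(120,60,440,300))
E
```

```text
t 21.55 p [0.5025 0.0768 0.0961] r [-3.1409e+00  2.0000e-04  1.5383e+00] F [ 0.4 -0.1 -1.2] op 0.0257 g 20.0
units [-0.02  0.    1.16] turn z 0.0 (after turn)
```

View pics/w5.png

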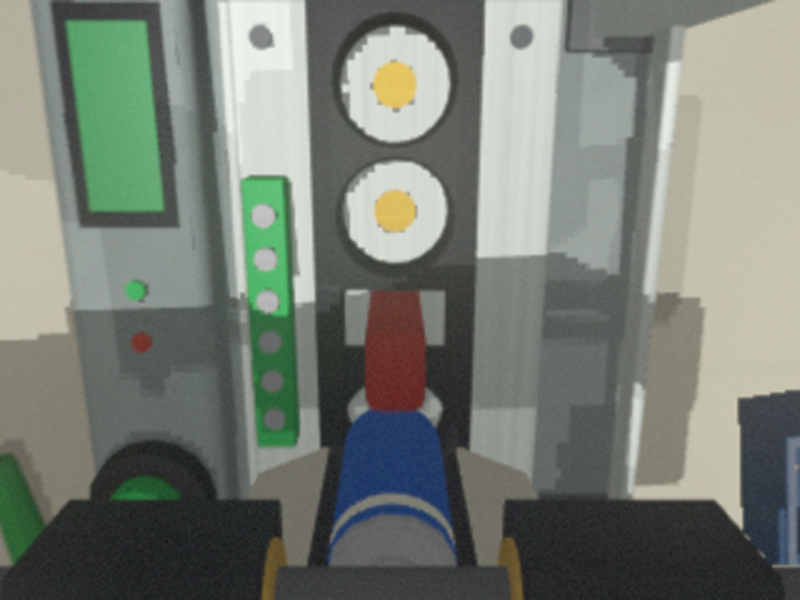

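The held cell (x≈395) lines up with the bore row (395). Lowering into bore 2.

>>> send_rows([
  [[-0.01, 0, 0.2], [0, 0, 0]],
  [[0, 0, 0.15], [0, 0, 0]],
  [[0, 0, 0.15], [0, 0, 0]],
  [[0, 0, 0.15], [0, 0, 0]],
  [[0, 0, 0.15], [0, 0, 0]],
  [[0, 0, 0], [0, 0, 0]],
  [[0, 0, 0], [0, 0, 0]],
  [[0, 0, 0], [0, 0, 0]],
  [[0, 0, 0], [0, 0, 0]],
  [[0, 0, 0], [0, 0, 0]],
])

```text
time: 22.85
tool_pos: [0.503, 0.076, 0.0772]
tool_rot: [3.141, 0.0, 1.538]
contact_force: [-0.2, -0.3, -1.4]
opening: 0.0259
grip_force: 20.0
```

>>> send_rows([
  [[0, 0, 0.15], [0, 0, 0]],
  [[0, 0, 0.15], [0, 0, 0]],
  [[0, 0, 0.1], [0, 0, 0]],
  [[0, 0, 0], [0, 0, 0]],
  [[0, 0, 0], [0, 0, 0]],
  [[0, 0, 0], [0, 0, 0]],
  [[0, 0, 0], [0, 0, 0]],
  [[0, 0, 0], [0, 0, 0]],
  [[0, 0, 0], [0, 0, 0]],
  [[0, 0, 0], [0, 0, 0]],
])

```text
time: 24.1
tool_pos: [0.5029, 0.076, 0.0682]
tool_rot: [3.141, 0.0, 1.538]
contact_force: [-3.0, -0.6, 11.5]
opening: 0.0257
grip_force: 20.0
```

>>> send_rows([
  [[0, 0, -0.02], [0, 0, 0]],
  [[0, 0, 0], [0, 0, 0]],
  [[0, 0, 0], [0, 0, 0]],
  [[0, 0, -0.3], [0, 0, 0]],
  [[0, 0, -0.8], [0, 0, 0]],
  [[0, 0, -1], [0, 0, 0]],
  [[0, 0, -1], [0, 0, 0]],
  [[-0.8, -0.4, -0.6], [0, 0, 0]],
  [[-0.8, -0.4, 0], [0, 0, 0]],
  [[-0.8, -0.4, 0], [0, 0, 0]],
], gripper=-0.04)

```text
time: 25.35
tool_pos: [0.4708, 0.0165, 0.1609]
tool_rot: [3.141, 0.0, 1.538]
contact_force: [0.9, -0.9, -0.8]
opening: 0.0442
grip_force: 0.0
```

```bash
python3 - <<'E'
from h import *
to(.429,-.076,.026,1.538)
p,d,K,R,t=grab('wrist'); W=cloud(d,K,R,t).reshape(-1,3); np.savez('w6.npz',p=p,d=d,K=K,R=R,t=t)
m=(abs(W[:,0]-.5026)<.03)&(abs(W[:,1]-.076)<.02)&(W[:,2]>.07)&(W[:,2]<.16); q=W[m]; print(len(q)); 
if len(q): print(q.max(0),q[q[:,2]>.1].mean(0))
T=grab('top'); w=cloud(*T[1:]).reshape(-1,3); m=(abs(w[:,0]-.5026)<.03)&(abs(w[:,1]-.074)<.02)&(w[:,2]>.09)&(w[:,2]<.13); print(m.sum(),w[m].mean(0),w[m].max(0))
E
```

```text
t 25.35 p [0.4708 0.0165 0.1609] r [3.1405e+00 2.0000e-04 1.5380e+00] F [ 0.9 -0.9 -0.8] op 0.0442 g 0.0
units [-3.75 -1.55  5.4 ] turn z -0.0 (after turn)
1128
[0.51466624 0.0887428  0.10726278] [0.50192534 0.07614607 0.10370784]<stdin>:6: RuntimeWarning: Mean of empty slice.
  ret = um.true_divide(
Traceback (most recent call last):
ValueError: zero-size array to reduction operation maximum which has no identity
```

>>> send_rows([
  [[-0.75, -0.31, 0], [0, 0, 0]],
  [[-0.75, -0.31, 0], [0, 0, 0]],
  [[-0.75, -0.31, 0], [0, 0, 0]],
  [[-0.75, -0.31, 0], [0, 0, 0]],
  [[-0.75, -0.31, 0], [0, 0, 0]],
  [[0, 0, 1], [0, 0, 0]],
  [[0, 0, 1], [0, 0, 0]],
  [[0, 0, 1], [0, 0, 0]],
  [[0, 0, 1], [0, 0, 0]],
  [[0, 0, 1], [0, 0, 0]],
])

```text
time: 26.7
tool_pos: [0.4299, -0.0751, 0.0347]
tool_rot: [3.141, 0.0, 1.538]
contact_force: [0.2, -0.4, 0.2]
opening: 0.0444
grip_force: 0.0
```

>>> send_rows([
  [[0, 0, 0.4], [0, 0, 0]],
  [[0, 0, 0], [0, 0, 0]],
  [[0, 0, 0], [0, 0, 0]],
  [[0, 0, 0], [0, 0, 0]],
  [[0, 0, 0], [0, 0, 0]],
  [[0, 0, 0], [0, 0, 0]],
  [[0, 0, -0.5], [0, 0, 0]],
  [[0, 0, -1], [0, 0, 0]],
  [[0, 0, -1], [0, 0, 0]],
  [[0, 0, -1], [0, 0, 0]],
], gripper=-1)

```text
time: 27.95
tool_pos: [0.4291, -0.0754, 0.1143]
tool_rot: [3.141, 0.0, 1.538]
contact_force: [-0.0, -1.2, -1.7]
opening: 0.0257
grip_force: 20.0
```

```bash
python3 - <<'E'
from h import *
to(.5047,.1361,.067,1.538)
E
```

```text
t 27.95 p [ 0.4291 -0.0754  0.1143] r [3.1409e+00 3.0000e-04 1.5376e+00] F [-0.  -1.2 -1.7] op 0.0257 g 20.0
units [8.55 2.74 1.89] turn z -0.0 (after turn)
```

>>> send_rows([
  [[0, 0, -0.65], [0, 0, 0]],
  [[0.95, 0.3, -1], [0, 0, 0]],
  [[0.95, 0.3, 0], [0, 0, 0]],
  [[0.95, 0.3, 0], [0, 0, 0]],
  [[0.95, 0.3, 0], [0, 0, 0]],
  [[0.95, 0.3, 0], [0, 0, 0]],
  [[0.95, 0.3, 0], [0, 0, 0]],
  [[0.95, 0.3, 0], [0, 0, 0]],
  [[0.95, 0.32, 0], [0, 0, 0]],
  [[0.95, 0.32, 0], [0, 0, 0]],
])

```text
time: 29.2
tool_pos: [0.5048, 0.1368, 0.1548]
tool_rot: [3.141, 0.0, 1.538]
contact_force: [0.5, -0.1, -0.2]
opening: 0.0256
grip_force: 20.0
```

>>> send_rows([
  [[0, 0, 0], [0, 0, 0]],
  [[0, 0, 0.8], [0, 0, 0]],
  [[0, 0, 0.8], [0, 0, 0]],
  [[0, 0, 0.8], [0, 0, 0]],
  [[0, 0, 0.3], [0, 0, 0]],
  [[0, 0, 0.15], [0, 0, 0]],
  [[0, 0, 0.15], [0, 0, 0]],
  [[0, 0, 0], [0, 0, 0]],
  [[0, 0, 0], [0, 0, 0]],
  [[0, 0, 0], [0, 0, 0]],
])

```text
time: 30.45
tool_pos: [0.5049, 0.136, 0.0792]
tool_rot: [3.141, 0.0, 1.538]
contact_force: [0.1, -0.0, -1.0]
opening: 0.0255
grip_force: 20.0
```

>>> send_rows([
  [[0, 0, 0.15], [0, 0, 0]],
  [[0, 0, 0.15], [0, 0, 0]],
  [[0, 0, 0.15], [0, 0, 0]],
  [[0, 0, 0.03], [0, 0, 0]],
  [[0, 0, 0], [0, 0, 0]],
  [[0, 0, 0], [0, 0, 0]],
  [[0, 0, 0], [0, 0, 0]],
  [[0, 0, 0], [0, 0, 0]],
  [[0, 0, 0], [0, 0, 0]],
  [[0, 0, 0], [0, 0, 0]],
])

```text
time: 31.7
tool_pos: [0.5047, 0.136, 0.067]
tool_rot: [3.142, 0.0, 1.538]
contact_force: [-0.0, 0.7, -0.5]
opening: 0.0257
grip_force: 20.0
```

>>> send_rows([
  [[0, 0, -0.02], [0, 0, 0]],
  [[0, 0, 0], [0, 0, 0]],
  [[0, 0, 0], [0, 0, 0]],
  [[0, 0, -0.3], [0, 0, 0]],
  [[0, 0, -0.8], [0, 0, 0]],
  [[0, 0, -1], [0, 0, 0]],
  [[0, 0, -1], [0, 0, 0]],
  [[0, 0, -1], [0, 0, 0]],
  [[0, 0, -1], [0, 0, 0]],
  [[0, 0, -1], [0, 0, 0]],
], gripper=-0.04)

```text
time: 32.95
tool_pos: [0.5046, 0.136, 0.2214]
tool_rot: [3.141, -0.0, 1.538]
contact_force: [0.3, 0.5, -0.7]
opening: 0.0441
grip_force: 0.0
```

>>> send_rows([
  [[-1, 0.05, -0.1], [0, 0, 0]],
  [[-1, 0.05, -0.1], [0, 0, 0]],
  [[-1, 0.05, -0.1], [0, 0, 0]],
  [[-1, 0.05, -0.1], [0, 0, 0]],
  [[-1, 0.05, -0.1], [0, 0, 0]],
  [[-1, 0.05, -0.1], [0, 0, 0]],
  [[-1, 0.05, -0.1], [0, 0, 0]],
  [[-1, 0.05, -0.1], [0, 0, 0]],
  [[-1, 0.05, -0.1], [0, 0, 0]],
  [[-1, 0.05, -0.1], [0, 0, 0]],
])

```text
time: 34.2
tool_pos: [0.5088, -0.1151, 0.2456]
tool_rot: [3.141, 0.0, 1.538]
contact_force: [0.4, -0.2, -0.6]
opening: 0.0438
grip_force: 0.0
```

>>> send_rows([
  [[-1, 0.05, 0], [0, 0, 0]],
  [[-1, 0.05, 0], [0, 0, 0]],
  [[-1, 0.05, 0], [0, 0, 0]],
  [[-1, 0.05, 0], [0, 0, 0]],
  [[-1, 0.05, 0], [0, 0, 0]],
  [[-1, 0.05, 0], [0, 0, 0]],
  [[-1, 0.05, 0], [0, 0, 0]],
  [[-1, 0.05, 0], [0, 0, 0]],
  [[-1, 0.05, 0], [0, 0, 0]],
  [[-0.5, 0.05, 0], [0, 0, 0]],
])

```text
time: 35.45
tool_pos: [0.5133, -0.3537, 0.2447]
tool_rot: [-3.141, -0.0, 1.536]
contact_force: [-0.3, 0.3, -0.4]
opening: 0.0441
grip_force: 0.0
```

```bash
python3 - <<'E'
from h import *
st(); p,d,K,R,t=shot('wrist','w7')
T=grab('top'); w=cloud(*T[1:]).reshape(-1,3); np.savez('top1.npz',**dict(zip('pdKRt',T)))
for c in [(.5026,.076),(.5047,.136)]:
    m=(np.hypot(w[:,0]-c[0],w[:,1]-c[1]+.002)<.016)&(w[:,2]>.09)&(w[:,2]<.13); print('cell',m.sum(),w[m].mean(0))
m=(abs(w[:,0]-.51)<.06)&(abs(w[:,1]-.106)<.06)&(w[:,2]>.095)&(w[:,2]<.13); print(m.sum())
E
```

```text
t 35.45 p [ 0.5133 -0.3537  0.2447] r [-3.1414 -0.      1.5365] F [-0.3  0.3 -0.4] op 0.0441 g 0.0
cell 70 [0.50378369 0.07209339 0.10383814]
cell 78 [0.50488983 0.13147808 0.10337634]
175
```

View pics/w7.png

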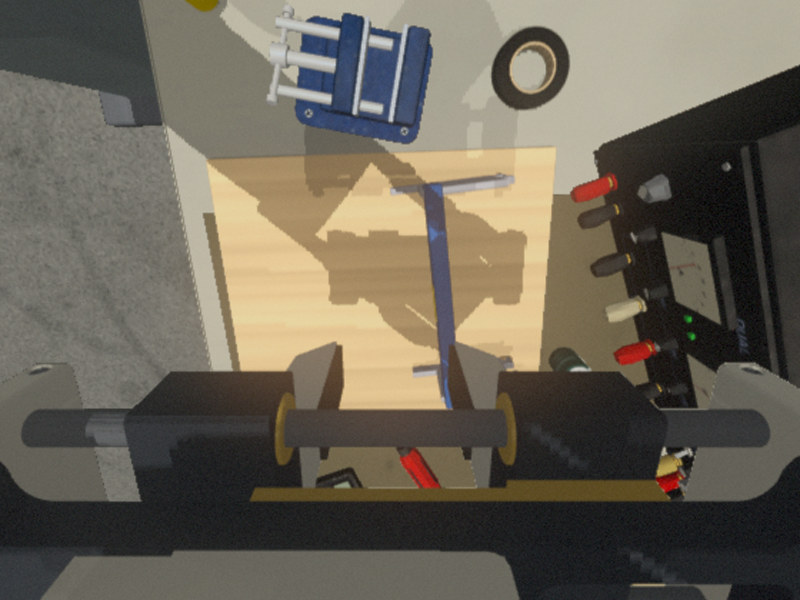

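The bridge beam runs from (433,185) to (447,405) in the wrist view. Its left cheek is at (452,185) and its right at (462,368).

```bash
cat > g.py <<'E'
from h import *
def beam(f):
    z=np.load(f); p,d,K,R,t=[z[k] for k in 'pdKRt']; W=cloud(d,K,R,t)
    b=p.astype(int); blue=(b[...,0]>b[...,2]+40)
    m=blue&(W[...,2]>.07)&(W[...,2]<.09)&(abs(W[...,0]-.553)<.05)&(abs(W[...,1]+.388)<.13)
    q=W[m]; q=q[q[:,2]>np.median(q[:,2])-.004]; r=cv2.minAreaRect((q[:,:2]*1000).astype(np.float32)); 
    f=np.polyfit(q[:,1],q[:,0],1); y0,y1=q[:,1].min(),q[:,1].max()
    print(len(q),r,'z',q[:,2].mean(),'x=',f,'yaw',-np.arctan(f[0]),y0,y1,'mid',np.polyval(f,(y0+y1)/2),(y0+y1)/2)
    return W
beam('top0.npz');beam('top1.npz');W=beam('w7.npz')
# cheeks in wrist cloud: rear tips
for y0 in (-.295,-.48):
    m=(abs(W[...,1]-y0)<.02)&(W[...,2]>.03)&(W[...,2]<.12)&(abs(W[...,0]-.56)<.09); q=W[m]; print('cheek',q.mean(0),q.min(0),q.max(0),m.sum())
E
python3 g.py
```

```text
232 ((552.9777221679688, -387.76483154296875), (13.34224796295166, 188.95777893066406), 5.22652006149292) z 0.07968387619418622 x= [-0.09535636  0.5146093 ] yaw 0.09506890521021878 -0.48171866719452267 -0.2936992577949459 mid 0.551579811998695 -0.3877089624947343
  return _methods._mean(a, axis=axis, dtype=dtype,
  ret = ret.dtype.type(ret / rcount)
Traceback (most recent call last):
  File "g.py", line 10, in <module>
    beam('top0.npz');beam('top1.npz');W=beam('w7.npz')
                     ~~~~^^^^^^^^^^^^
  File "g.py", line 7, in beam
    f=np.polyfit(q[:,1],q[:,0],1); y0,y1=q[:,1].min(),q[:,1].max()
TypeError: expected non-empty vector for x
```

```bash
sed -i "s/beam('top1.npz');//" g.py; python3 g.py
```

```text
232 ((552.9777221679688, -387.76483154296875), (13.34224796295166, 188.95777893066406), 5.22652006149292) z 0.07968387619418622 x= [-0.09535636  0.5146093 ] yaw 0.09506890521021878 -0.48171866719452267 -0.2936992577949459 mid 0.551579811998695 -0.3877089624947343
141 ((549.0762939453125, -388.310302734375), (10.98691177368164, 193.1925506591797), 3.372725009918213) z 0.07894727262129372 x= [-0.06020391  0.52564407] yaw 0.06013132907804117 -0.48465114628937195 -0.29193711725276883 mid 0.5490208969647427 -0.3882941317710704
cheek [ 0.56203016 -0.29645733  0.07009127] [ 0.53365914 -0.31488717  0.03014604] [ 0.61088358 -0.28716346  0.08069025] 763
cheek [ 0.55614503 -0.47508944  0.06541784] [ 0.54978643 -0.48474402  0.03005452] [ 0.625486   -0.46013263  0.08021887] 127
```

>>> send_rows([
  [[-0.9, 0.3, 0], [0, 0, 0]],
  [[-0.9, 0.3, 0], [0, 0, 0]],
  [[-0.9, 0.3, 0], [0, 0, 0]],
  [[-0.9, 0.3, 0], [0, 0, 0]],
  [[0, 0.2, 0], [0, 0, 0]],
  [[0, 0, 0], [0, 0, 0]],
  [[0, 0, 0], [0, 0, 0]],
  [[0, 0, 0], [0, 0, 0]],
  [[0, 0, 0], [0, 0, 0]],
  [[0, 0, 0], [0, 0, 0]],
])

```text
time: 36.8
tool_pos: [0.5455, -0.4431, 0.2451]
tool_rot: [3.141, 0.0, 1.538]
contact_force: [0.4, 0.2, -0.2]
opening: 0.0441
grip_force: 0.0
```

```bash
cat > g2.py <<'E'
from h import *
st(); p,d,K,R,t=shot('wrist','w8'); W=cloud(d,K,R,t)
m=(W[...,2]>.07)&(W[...,2]<.095)&(abs(W[...,0]-.553)<.07)&(abs(W[...,1]+.388)<.14); q=W[m]
Hh,ye=np.histogram(q[:,1],bins=np.arange(-.52,-.25,.01)); print(Hh,ye[0])
c=q[abs(q[:,1]+.388)<.08]; f=np.polyfit(c[:,1],c[:,0],1); print('z',np.median(c[:,2]),'yaw',-np.arctan(f[0]),'x@-.388',np.polyval(f,-.388), 'xr',c[:,0].min(),c[:,0].max())
y0,y1=q[:,1].min(),q[:,1].max(); print(y0,y1,np.polyval(f,(y0+y1)/2),(y0+y1)/2)
r=cv2.minAreaRect((c[:,:2]*1000).astype(np.float32)); print(r)
b=W[(W[...,2]<.02)&(W[...,2]>.002)&(abs(W[...,0]-.5)<.05)&(abs(W[...,1]+.388)<.08)]; print('board',np.median(b[:,2]))
E
python3 g2.py
```

```text
t 36.8 p [ 0.5455 -0.4431  0.2451] r [3.1415e+00 2.0000e-04 1.5376e+00] F [ 0.4  0.2 -0.2] op 0.0441 g 0.0
[  0   0   0  57 306  95 102 104 108 107 112 116 123 129 134 129 134 139
 138 150 153 155 499  19   0   0] -0.52
z 0.07886241244224465 yaw 0.08802014908095479 x@-.388 0.5518296757033224 xr 0.5380600427546165 0.5650230304027085
-0.4845289210570437 -0.28835697494962603 0.5516922687153469 -0.3864429480033349
((551.5648803710938, -387.88031005859375), (14.647334098815918, 160.74673461914062), 5.055841445922852)
board 0.007992081078989978
```

View pics/w8.png

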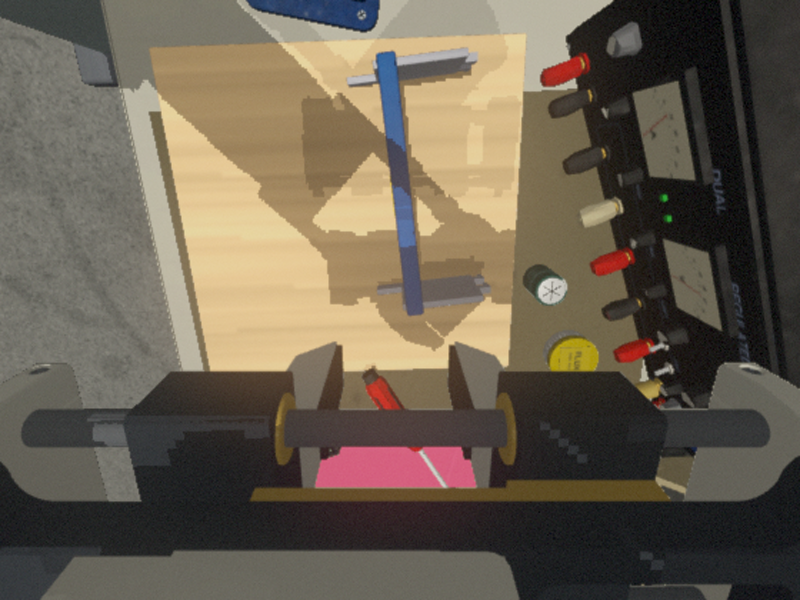

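The bridge is at (.552,-.387), yaw .088, with its cheeks pointing to the rear. The dark supply at the right may crowd the gripper's body, so I'm checking that clearance.

```bash
python3 - <<'E'
from h import *
for f in ('w8.npz','top0.npz'):
    z=np.load(f); W=cloud(*[z[k] for k in 'dKRt'])
    m=(abs(W[...,1]+.39)<.06)&(W[...,2]>.06)&(W[...,2]<.35)&(W[...,0]>.6)&(W[...,0]<.85); q=W[m]
    for lo in np.arange(.06,.24,.03):
        k=q[(q[:,2]>=lo)&(q[:,2]<lo+.03)]; print(f,lo.round(2),len(k),k[:,0].min().round(3) if len(k) else '')
to(.5518,-.387,.052,1.659)
E
```

```text
w8.npz 0.06 1604 0.694
w8.npz 0.09 1569 0.695
w8.npz 0.12 2877 0.699
w8.npz 0.15 5573 0.7
w8.npz 0.18 6204 0.709
w8.npz 0.21 0 
top0.npz 0.06 110 0.698
top0.npz 0.09 83 0.699
top0.npz 0.12 130 0.701
top0.npz 0.15 285 0.702
top0.npz 0.18 1797 0.712
top0.npz 0.21 0 
t 36.85 p [ 0.5455 -0.4431  0.245 ] r [3.1416e+00 1.0000e-04 1.5376e+00] F [-0.5 -0.3 -0. ] op 0.044 g 0.0
units [2.21 0.45 7.72] turn z -0.077 (after turn)
```

Clearance is about 45 mm, so I'm gripping the bridge.

>>> send_rows([
  [[0, 0, 0], [0, 0, -0.077]],
  [[0.74, 0.15, 0.5], [0, 0, 0]],
  [[0.74, 0.15, 0.6], [0, 0, 0]],
  [[0.73, 0.15, 0.8], [0, 0, 0]],
  [[0, 0, 1], [0, 0, 0]],
  [[0, 0, 1], [0, 0, 0]],
  [[0, 0, 1], [0, 0, 0]],
  [[0, 0, 1], [0, 0, 0]],
  [[0, 0, 1], [0, 0, 0]],
  [[0, 0, 0.8], [0, 0, 0]],
])

```text
time: 38.1
tool_pos: [0.5516, -0.387, 0.0514]
tool_rot: [-3.141, -0.0, 1.658]
contact_force: [0.3, 0.3, 0.6]
opening: 0.0438
grip_force: 0.0
```

>>> send_rows([
  [[0, 0, 0], [0, 0, 0]],
  [[0, 0, 0], [0, 0, 0]],
  [[0, 0, 0], [0, 0, 0]],
  [[0, 0, 0], [0, 0, 0]],
  [[0, 0, 0], [0, 0, 0]],
  [[0, 0, 0], [0, 0, 0]],
  [[0, 0, 0], [0, 0, 0]],
  [[0, 0, 0], [0, 0, 0]],
  [[0, 0, 0], [0, 0, 0]],
  [[0, 0, 0], [0, 0, 0]],
], gripper=-1, force=50)

```text
time: 39.35
tool_pos: [0.5523, -0.3875, 0.0536]
tool_rot: [3.14, 0.001, 1.659]
contact_force: [-0.5, 0.7, 6.2]
opening: 0.0136
grip_force: 50.0
```

>>> send_rows([
  [[0, 0, -0.2], [0, 0, 0]],
  [[0, 0, -0.6], [0, 0, 0]],
  [[0, 0, -1], [0, 0, 0]],
  [[0, 0, -1], [0, 0, 0]],
  [[0, 0, -1], [0, 0, 0]],
  [[0, 0, -1], [0, 0, 0]],
  [[0, 0, -1], [0, 0, 0]],
  [[0, 0, -1], [0, 0, 0.077]],
  [[0, 0, 0], [0, 0, 0]],
  [[0, 0, 0], [0, 0, 0]],
])

```text
time: 40.6
tool_pos: [0.5514, -0.3867, 0.2214]
tool_rot: [-3.14, -0.001, 1.54]
contact_force: [0.2, 0.3, -4.3]
opening: 0.0136
grip_force: 50.0
```

```bash
python3 - <<'E'
from h import *
to(.450,.108,.22,1.538); p,d,K,R,t=shot('wrist','w9')
W=cloud(d,K,R,t); s=robot.observe()['tool_pos']
m=(W[...,2]>.2)&(W[...,2]<.33); print(W[m].min(0)-s,W[m].max(0)-s)
E
```

```text
t 40.6 p [ 0.5514 -0.3867  0.2214] r [-3.1402e+00 -1.1000e-03  1.5399e+00] F [ 0.2  0.3 -4.3] op 0.0136 g 50.0
units [19.65 -4.7   0.06] turn z 0.001 (after turn)
[-0.08621143 -0.03999306 -0.02090671] [0.08827685 0.09753368 0.10909066]
```

View pics/w9.png

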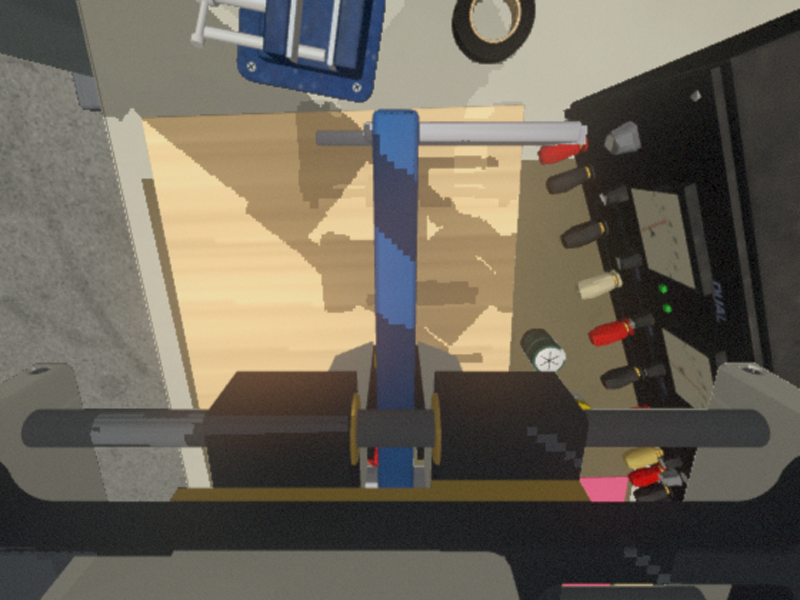

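The bridge hangs square in the grip, with its left end at (396,112).

```bash
python3 - <<'E'
from h import *
z=np.load('w9.npz'); W=cloud(*[z[k] for k in 'dKRt']); s=np.array([.5514,-.3867,.2214])
q=W[80:240,266:290].reshape(-1,3)-s; q=q[(q[:,2]>.005)&(q[:,2]<.05)&(q[:,1]>.02)]
y=q[:,1]; f=np.polyfit(y,q[:,2],1); print('beam top z rel',f); g=np.polyfit(y,q[:,0],1); print('x rel',g,'yaw',-np.arctan(g[0]), y.max(), q[:,0].min(), q[:,0].max())
q=W[85:102,300:410].reshape(-1,3)-s; q=q[(q[:,2]>-.04)&(q[:,2]<.05)]; f=np.polyfit(q[:,0],q[:,2],1);print('cheek z(x)',f,q[:,0].max(),np.median(q[:,1])); g=np.polyfit(q[:,0],q[:,1],1); print('cheek yaw',np.arctan(g[0]))
E
```

```text
beam top z rel [0.00331427 0.02524233]
x rel [0.02941466 0.00025508] yaw -0.029406181379158302 0.09625673224946069 -0.004764054594751044 0.007951446092242742
cheek z(x) [-0.14252282  0.02020728] 0.07038002166718771 0.09021859411455418
cheek yaw -0.03670189225096008
```

>>> send_rows([
  [[1, -0.25, -0.2], [0, 0, 0]],
  [[1, -0.25, -0.2], [0, 0, 0]],
  [[1, -0.25, -0.2], [0, 0, 0]],
  [[1, -0.25, -0.2], [0, 0, 0]],
  [[1, -0.25, -0.2], [0, 0, 0]],
  [[1, -0.25, 0], [0, 0, 0]],
  [[1, -0.25, 0], [0, 0, 0]],
  [[1, -0.25, 0], [0, 0, 0]],
  [[1, -0.25, 0], [0, 0, 0]],
  [[1, -0.25, 0], [0, 0, 0]],
])

```text
time: 41.9
tool_pos: [0.4969, -0.1341, 0.2463]
tool_rot: [-3.14, -0.001, 1.539]
contact_force: [-1.2, 0.2, -3.2]
opening: 0.0139
grip_force: 50.0
```

>>> send_rows([
  [[1, -0.25, 0], [0, 0, 0]],
  [[1, -0.25, 0], [0, 0, 0]],
  [[1, -0.25, 0], [0, 0, 0]],
  [[1, -0.25, 0], [0, 0, 0]],
  [[1, -0.25, 0], [0, 0, 0]],
  [[1, -0.25, 0], [0, 0, 0]],
  [[1, -0.25, 0], [0, 0, 0]],
  [[1, -0.25, 0], [0, 0, 0]],
  [[1, -0.2, 0], [0, 0, 0]],
  [[0.65, 0, 0], [0, 0, 0]],
])

```text
time: 43.15
tool_pos: [0.45, 0.1087, 0.2467]
tool_rot: [-3.14, 0.0, 1.539]
contact_force: [0.3, -0.4, -3.2]
opening: 0.0136
grip_force: 50.0
```

```bash
python3 - <<'E'
from h import *
T=np.array([.5036,.1063]); y=-.033; Rz=np.array([[np.cos(y),-np.sin(y)],[np.sin(y),np.cos(y)]])
q=T+Rz@[-.030,0]; print(q); to(q[0],q[1],.1226,1.538)
E
```

```text
[0.47361633 0.10728982]
t 43.15 p [0.45   0.1087 0.2467] r [-3.1399e+00  3.0000e-04  1.5394e+00] F [ 0.3 -0.4 -3.2] op 0.0136 g 50.0
units [-0.02  0.95  4.96] turn z 0.001 (after turn)
```

>>> send_rows([
  [[0, 0.24, 0], [0, 0, 0]],
  [[0, 0.24, 0], [0, 0, 0]],
  [[0, 0.24, 0.6], [0, 0, 0]],
  [[0, 0.24, 1], [0, 0, 0]],
  [[0, 0, 1], [0, 0, 0]],
  [[0, 0, 1], [0, 0, 0]],
  [[0, 0, 1], [0, 0, 0]],
  [[0, 0, 0.33], [0, 0, 0]],
  [[0, 0, 0], [0, 0, 0]],
  [[0, 0, 0], [0, 0, 0]],
])

```text
time: 44.4
tool_pos: [0.4754, 0.1068, 0.1249]
tool_rot: [3.14, -0.0, 1.537]
contact_force: [0.8, -0.0, -3.2]
opening: 0.0133
grip_force: 50.0
```

```bash
python3 - <<'E'
from h import *
to(.4736,.1073,.1235,1.538); p,d,K,R,t=shot('wrist','w10',(160,20,520,290))
E
```

```text
t 44.4 p [0.4754 0.1068 0.1249] r [ 3.1399 -0.      1.5374] F [ 0.8 -0.  -3.2] op 0.0133 g 50.0
units [ 0.02 -0.07  0.06] turn z -0.0 (after turn)
```

View pics/w10.png

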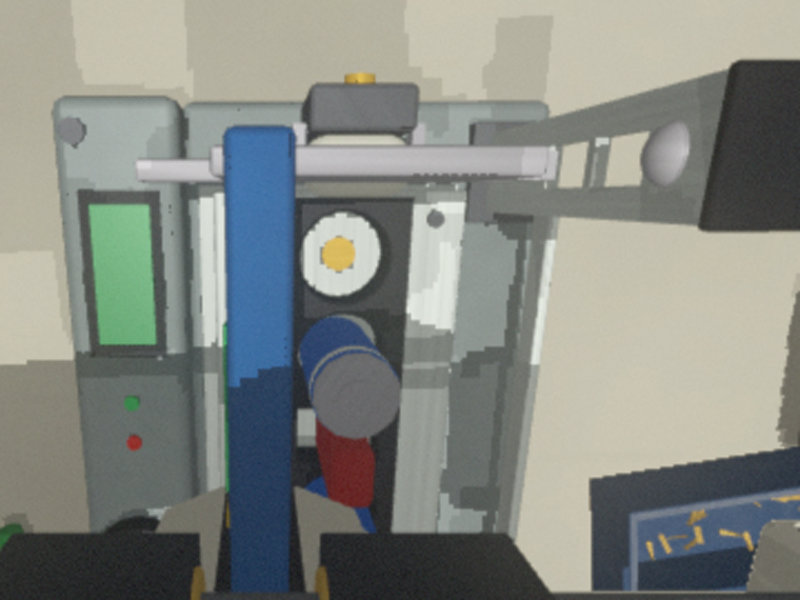

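The cheek's tabs at (548,163) face the left upright, whose slot is at (590,160) with the plunger at (665,153). Checking lateral alignment with depth.

```bash
python3 - <<'E'
from h import *
z=np.load('w10.npz'); W=cloud(*[z[k] for k in 'dKRt']); 
T=np.array([.5036,.1063]); y=-.033; Rz=np.array([[np.cos(y),-np.sin(y)],[np.sin(y),np.cos(y)]])
L=W.copy(); L[...,:2]=(W[...,:2]-T)@Rz   # tester frame
def box(m): q=L[m]; print(len(q),'min',q.min(0).round(4),'max',q.max(0).round(4),'med',np.median(q,0).round(4))
y_=(L[...,1]>.07)&(L[...,1]<.125)
box(y_&(L[...,2]>.146)&(L[...,2]<.158)&(L[...,0]>.05)&(L[...,0]<.1))
for lo,hi in [(-.01,.0),(.0,.01),(.01,.02)]: box(y_&(L[...,2]>.125)&(L[...,2]<.16)&(L[...,0]>lo)&(L[...,0]<hi))
m=y_&(L[...,2]>.11)&(L[...,2]<.145)&(L[...,0]>.045)&(L[...,0]<.066); box(m)
m=y_&(L[...,2]>.09)&(L[...,2]<.145)&(L[...,0]>.015)&(L[...,0]<.045); box(m)
b=(L[...,1]>.02)&(L[...,1]<.099)&(abs(L[...,0]+.03)<.012)&(L[...,2]>.145)&(L[...,2]<.16); box(b)
E
```

```text
4570 min [0.0557 0.0784 0.146 ] max [0.0797 0.1079 0.1553] med [0.0662 0.0939 0.1527]
357 min [-0.01    0.0884  0.1264] max [-0.      0.0944  0.1452] med [-0.0049  0.0913  0.1433]
353 min [1.000e-04 8.840e-02 1.254e-01] max [0.01   0.0944 0.1455] med [0.005  0.091  0.1434]
360 min [0.01   0.0884 0.1259] max [0.02   0.0944 0.1452] med [0.015  0.0913 0.1434]
2097 min [0.0525 0.079  0.11  ] max [0.0621 0.1071 0.145 ] med [0.0579 0.0938 0.1357]
599 min [0.015  0.0884 0.0942] max [0.0396 0.0944 0.1449] med [0.0231 0.0909 0.143 ]
5094 min [-0.0356  0.02    0.1468] max [-0.0216  0.0972  0.1523] med [-0.0288  0.0636  0.1503]
```

>>> send_rows([
  [[0.07, 0, 0], [0, 0, 0]],
  [[0, 0.2, 0], [0, 0, 0]],
  [[0, 0.2, 0], [0, 0, 0]],
  [[0, 0.2, 0], [0, 0, 0]],
  [[0, 0.15, 0], [0, 0, 0]],
  [[0, 0.1, 0], [0, 0, 0]],
  [[0, 0.1, 0], [0, 0, 0]],
  [[0, 0, 0], [0, 0, 0]],
  [[0, 0, 0], [0, 0, 0]],
  [[0, 0, 0], [0, 0, 0]],
])

```text
time: 45.7
tool_pos: [0.4984, 0.1079, 0.1242]
tool_rot: [3.142, 0.0, 1.538]
contact_force: [0.1, -0.0, -2.8]
opening: 0.0137
grip_force: 50.0
```

>>> send_rows([
  [[0, 0.06, 0], [0, 0, 0]],
  [[0, 0.06, 0], [0, 0, 0]],
  [[0, 0.06, 0], [0, 0, 0]],
  [[0, 0.04, 0], [0, 0, 0]],
  [[0, 0, 0], [0, 0, 0]],
  [[0, 0, 0], [0, 0, 0]],
  [[0, 0, 0], [0, 0, 0]],
  [[0, 0, 0], [0, 0, 0]],
  [[0, 0, 0], [0, 0, 0]],
  [[0, 0, 0], [0, 0, 0]],
])

```text
time: 46.95
tool_pos: [0.5023, 0.1078, 0.1237]
tool_rot: [-3.138, 0.0, 1.538]
contact_force: [-6.7, 0.1, -1.5]
opening: 0.0138
grip_force: 50.0
```

>>> send_rows([
  [[0, 0.05, 0], [0, 0, 0]],
  [[0, 0.05, 0], [0, 0, 0]],
  [[0, 0.05, 0], [0, 0, 0]],
  [[0, 0, 0], [0, 0, 0]],
  [[0, 0, 0], [0, 0, 0]],
  [[0, 0, 0], [0, 0, 0]],
  [[0, 0, 0], [0, 0, 0]],
  [[0, 0, 0], [0, 0, 0]],
  [[0, 0, 0], [0, 0, 0]],
  [[0, 0, 0], [0, 0, 0]],
])

```text
time: 48.2
tool_pos: [0.5042, 0.1077, 0.1232]
tool_rot: [-3.133, 0.001, 1.538]
contact_force: [-12.0, -0.3, -0.1]
opening: 0.0137
grip_force: 50.0
```

>>> send_rows([
  [[0, 0.05, 0], [0, 0, 0]],
  [[0, 0.05, 0], [0, 0, 0]],
  [[0, 0, 0], [0, 0, 0]],
  [[0, 0, 0], [0, 0, 0]],
  [[0, 0, 0], [0, 0, 0]],
  [[0, 0, 0], [0, 0, 0]],
  [[0, 0, 0], [0, 0, 0]],
  [[0, 0, 0], [0, 0, 0]],
  [[0, 0, 0], [0, 0, 0]],
  [[0, 0, 0], [0, 0, 0]],
])

```text
time: 49.45
tool_pos: [0.5042, 0.1077, 0.1231]
tool_rot: [-3.128, 0.001, 1.538]
contact_force: [-20.6, -0.8, 6.0]
opening: 0.0139
grip_force: 50.0
```

Stopped against the uprights at x = .504. Easing the forward push, then pressing down.

>>> send_rows([
  [[0, -0.08, 0.05], [0, 0, 0]],
  [[0, 0, 0.08], [0, 0, 0]],
  [[0, 0, 0.08], [0, 0, 0]],
  [[0, 0, 0.08], [0, 0, 0]],
  [[0, 0, 0.08], [0, 0, 0]],
  [[0, 0, 0.08], [0, 0, 0]],
  [[0, 0, 0], [0, 0, 0]],
  [[0, 0, 0], [0, 0, 0]],
  [[0, 0, 0], [0, 0, 0]],
  [[0, 0, 0], [0, 0, 0]],
])

```text
time: 50.7
tool_pos: [0.5042, 0.1077, 0.1118]
tool_rot: [-3.132, 0.001, 1.538]
contact_force: [-12.9, 0.3, -1.3]
opening: 0.0137
grip_force: 50.0
```

>>> send_rows([
  [[0, 0, 0.06], [0, 0, 0]],
  [[0, 0, 0.06], [0, 0, 0]],
  [[0, 0, 0.06], [0, 0, 0]],
  [[0, 0, 0], [0, 0, 0]],
  [[0, 0, 0], [0, 0, 0]],
  [[0, 0, 0], [0, 0, 0]],
  [[0, 0, 0], [0, 0, 0]],
  [[0, 0, 0], [0, 0, 0]],
  [[0, 0, 0], [0, 0, 0]],
  [[0, 0, 0], [0, 0, 0]],
])

```text
time: 51.95
tool_pos: [0.5038, 0.1078, 0.1105]
tool_rot: [-3.134, 0.001, 1.539]
contact_force: [-25.4, -1.7, 28.1]
opening: 0.0143
grip_force: 50.0
```

>>> send_rows([
  [[0, -0.08, 0], [0, 0, 0]],
  [[0, 0, 0.06], [0, 0, 0]],
  [[0, 0, 0], [0, 0, 0]],
  [[0, 0, 0], [0, 0, 0]],
  [[0, 0, 0], [0, 0, 0]],
  [[0, 0, 0], [0, 0, 0]],
  [[0, 0, 0], [0, 0, 0]],
  [[0, 0, 0], [0, 0, 0]],
  [[0, 0, 0], [0, 0, 0]],
  [[0, 0, 0], [0, 0, 0]],
])

```text
time: 53.2
tool_pos: [0.5034, 0.1078, 0.1099]
tool_rot: [-3.138, 0.001, 1.538]
contact_force: [-22.6, -1.3, 30.7]
opening: 0.0138
grip_force: 50.0
```

```bash
python3 - <<'E'
from h import *
st(); p,d,K,R,t=shot('wrist','w11',(160,20,520,290)); W=cloud(d,K,R,t)
T=np.array([.5036,.1063]); y=-.033; Rz=np.array([[np.cos(y),-np.sin(y)],[np.sin(y),np.cos(y)]])
L=W.copy(); L[...,:2]=(W[...,:2]-T)@Rz
b=(L[...,1]>.02)&(L[...,1]<.097)&(abs(L[...,0])<.012)&(L[...,2]>.12)&(L[...,2]<.16); q=L[b]; print(np.polyfit(q[:,1],q[:,2],1),np.median(q,0),q.max(0))
E
```

```text
t 53.2 p [0.5034 0.1078 0.1099] r [-3.1377e+00  5.0000e-04  1.5384e+00] F [-22.6  -1.3  30.7] op 0.0138 g 50.0
[-0.02041419  0.13626167] [-0.00074458  0.065576    0.13531443] [0.01197771 0.09697661 0.13793267]
```

View pics/w11.png

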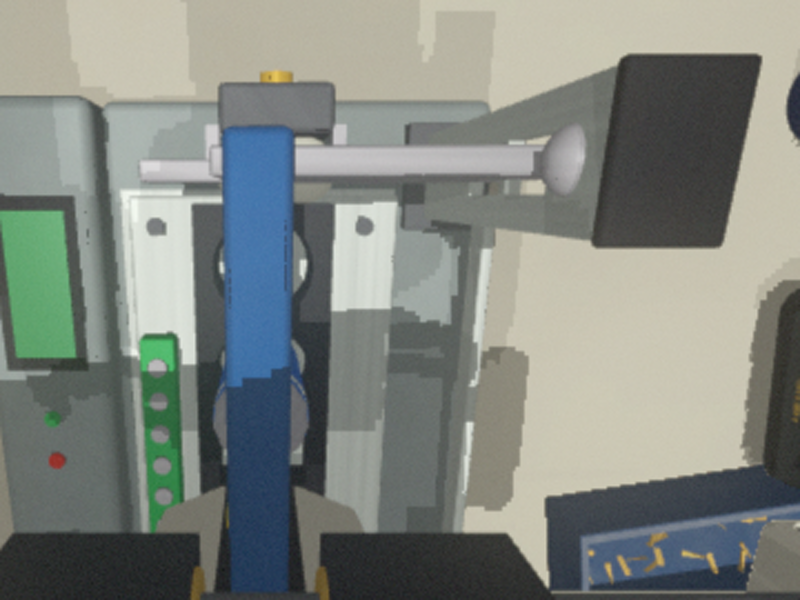

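The left plunger (562,158) has sprung out over the cheek. I've used all my pictures, so I'll check the right side numerically.

```bash
cat > k.py <<'E'
from h import *
T=np.array([.5036,.1063]); y=-.033; Rz=np.array([[np.cos(y),-np.sin(y)],[np.sin(y),np.cos(y)]])
def chk(cams=('scene','top','wrist')):
    for n in cams:
        p,d,K,R,t=grab(n); W=cloud(d,K,R,t); L=W.copy(); L[...,:2]=(W[...,:2]-T)@Rz
        b=p.astype(int); blue=(b[...,0]>b[...,2]+30)
        for a in np.arange(-.1,.1,.02):
            m=blue&(L[...,1]>a)&(L[...,1]<a+.02)&(abs(L[...,0])<.016)&(L[...,2]>.118)&(L[...,2]<.16)
            if m.sum()>5: q=L[m]; print(n,'beam',round(a+.01,2),m.sum(),'z98',np.percentile(q[:,2],95).round(4),'x',np.median(q[:,0]).round(4))
        for s in (1,-1):
            for a in (.02,.035,.05):
                m=(abs(L[...,1]-s*.092)<.007)&(abs(L[...,0]-a)<.006)&(L[...,2]>.09)&(L[...,2]<.16)
                if m.sum()>3: q=L[m]; print(n,'cheek',s,a,m.sum(),'z95',np.percentile(q[:,2],95).round(4))
            m=(abs(L[...,1]-s*.093)<.016)&(L[...,2]>.145)&(L[...,2]<.16)&(L[...,0]>.05)&(L[...,0]<.09)
            if m.sum()>3: print(n,'upright',s,np.median(L[m],0).round(4))
if __name__=='__main__': chk()
E
python3 k.py
```

```text
scene beam -0.09 35 z98 0.1355 x -0.0061
scene beam -0.07 45 z98 0.1354 x -0.0075
scene beam -0.05 46 z98 0.136 x -0.0073
scene beam -0.03 43 z98 0.136 x -0.0072
scene beam -0.01 13 z98 0.1353 x -0.0064
scene beam 0.03 9 z98 0.1302 x -0.0091
scene beam 0.05 20 z98 0.1288 x -0.009
scene beam 0.07 19 z98 0.1277 x -0.0078
scene beam 0.09 9 z98 0.127 x -0.0075
scene cheek -1 0.02 37 z95 0.1289
scene cheek -1 0.035 41 z95 0.1298
scene cheek -1 0.05 45 z95 0.1426
scene upright -1 [ 0.0612 -0.0934  0.1517]
top beam -0.09 34 z98 0.1392 x 0.0006
top beam -0.07 31 z98 0.1379 x -0.0018
top beam -0.05 34 z98 0.1384 x -0.0027
top beam -0.03 16 z98 0.1391 x -0.0019
top beam 0.07 10 z98 0.1381 x 0.0007
top beam 0.09 34 z98 0.1379 x -0.0009
top cheek 1 0.02 16 z95 0.1296
top cheek -1 0.02 17 z95 0.132
top cheek -1 0.035 16 z95 0.1315
top cheek -1 0.05 14 z95 0.135
top upright -1 [ 0.0699 -0.0942  0.1533]
wrist beam -0.03 622 z98 0.1363 x -0.0008
wrist beam -0.01 130 z98 0.1363 x -0.0008
wrist beam 0.01 911 z98 0.1364 x -0.0007
wrist beam 0.03 1034 z98 0.1364 x -0.0008
wrist beam 0.05 1205 z98 0.1364 x -0.0008
wrist beam 0.07 1399 z98 0.1365 x -0.0007
wrist beam 0.09 1488 z98 0.1364 x -0.0007
wrist cheek 1 0.02 450 z95 0.1298
wrist cheek 1 0.035 452 z95 0.1301
wrist cheek 1 0.05 719 z95 0.1399
wrist upright 1 [0.0666 0.0939 0.1527]
```

The beam and both cheeks are level at home height (cheek tops ≈.130), and the right plunger shows too. Releasing and lifting, then locating the button.

>>> send_rows([
  [[0, -0.03, -0.1], [0, 0, 0]],
  [[0, 0, 0], [0, 0, 0]],
  [[0, 0, 0], [0, 0, 0]],
  [[0, 0, 0], [0, 0, 0]],
  [[0, 0, 0], [0, 0, 0]],
  [[0, 0, -0.4], [0, 0, 0]],
  [[0, 0, -0.8], [0, 0, 0]],
  [[0, 0, -1], [0, 0, 0]],
  [[0, 0, -1], [0, 0, 0]],
  [[0, 0, -1], [0, 0, 0]],
], gripper=-0.04)

```text
time: 54.65
tool_pos: [0.5055, 0.1077, 0.216]
tool_rot: [3.141, 0.0, 1.538]
contact_force: [0.4, 0.3, -1.3]
opening: 0.0442
grip_force: 0.0
```

```bash
cat > m.py <<'E'
from k import *
st(); chk(('scene','top','wrist'))
z=np.load('w4.npz'); p,d,K,R,t=[z[k] for k in 'pdKRt']; W=cloud(d,K,R,t); b=p.astype(int)
w=(slice(150,190),slice(140,185)); m=(b[...,1]>b[...,2]+40)&(b[...,1]>b[...,0]+20); M=np.zeros_like(m); M[w]=m[w]
q=W[M]; print('btn',M.sum(),np.median(q,0),q.min(0),q.max(0)); top=q[q[:,2]>np.median(q[:,2])-.003]; print((top.min(0)+top.max(0))/2)
c=np.median(q,0); r=np.hypot(W[...,0]-c[0],W[...,1]-c[1])
for a in (.002,.008,.013,.016,.02,.025): s=(r>a)&(r<a+.003); print(a,np.nanpercentile(W[s][:,2],[10,50,90]).round(4))
E
python3 m.py
```

```text
t 54.65 p [0.5055 0.1077 0.216 ] r [3.1408 0.     1.5376] F [ 0.4  0.3 -1.3] op 0.0442 g 0.0
scene beam -0.09 34 z98 0.1352 x -0.0077
scene beam -0.07 43 z98 0.1354 x -0.0082
scene beam -0.05 46 z98 0.1354 x -0.0077
scene beam -0.03 39 z98 0.1356 x -0.0085
scene beam -0.01 17 z98 0.1362 x -0.0073
scene beam 0.01 13 z98 0.1356 x -0.0064
scene beam 0.03 38 z98 0.1351 x -0.0078
scene beam 0.05 41 z98 0.1355 x -0.0084
scene beam 0.07 39 z98 0.135 x -0.0079
scene beam 0.09 26 z98 0.1352 x -0.0074
scene cheek 1 0.02 7 z95 0.1288
scene cheek 1 0.035 11 z95 0.1297
scene cheek 1 0.05 30 z95 0.1412
scene upright 1 [0.064  0.0894 0.1515]
scene cheek -1 0.02 33 z95 0.1274
scene cheek -1 0.035 39 z95 0.1293
scene cheek -1 0.05 48 z95 0.1456
scene upright -1 [ 0.062  -0.095   0.1518]
top beam -0.09 37 z98 0.1378 x -0.0018
top beam -0.07 33 z98 0.1386 x -0.0021
top beam -0.05 37 z98 0.138 x -0.0025
top beam -0.03 29 z98 0.1383 x -0.0025
top beam -0.01 17 z98 0.1375 x -0.0009
top beam 0.09 13 z98 0.1391 x -0.005
top cheek -1 0.02 16 z95 0.1323
top cheek -1 0.035 15 z95 0.1309
top cheek -1 0.05 14 z9
[... 289 characters left out ...]
 x -0.0018
wrist beam 0.05 419 z98 0.1361 x -0.0017
wrist beam 0.07 428 z98 0.1362 x -0.0016
wrist beam 0.09 453 z98 0.1362 x -0.0015
wrist cheek 1 0.02 132 z95 0.1297
wrist cheek 1 0.035 128 z95 0.1303
wrist cheek 1 0.05 163 z95 0.1394
wrist upright 1 [0.0675 0.0935 0.1527]
wrist cheek -1 0.02 133 z95 0.1116
wrist cheek -1 0.035 134 z95 0.1123
wrist cheek -1 0.05 8 z95 0.1108
btn 375 [0.42255849 0.0442662  0.05351433] [0.41124665 0.03353446 0.04262721] [0.43371368 0.06010447 0.05575414]
[0.42221778 0.04488295 0.0531673 ]
0.002 [0.0526 0.0538 0.0548]
0.008 [0.0488 0.0531 0.0543]
0.013 [0.0427 0.0437 0.0446]
0.016 [0.0369 0.0434 0.0445]
0.02 [0.0277 0.0314 0.0327]
0.025 [0.0154 0.0312 0.0324]
```

>>> send_rows([
  [[0, 0, 0], [0, 0, 0.1]],
  [[0, 0, 0], [0, 0, 0.1]],
  [[0, 0, 0], [0, 0, 0.1]],
  [[0, 0, 0], [0, 0, 0.1]],
  [[0, 0, 0], [0, 0, 0.1]],
  [[0, 0, 0], [0, 0, 0.1]],
  [[0, 0, 0], [0, 0, 0.1]],
  [[0, 0, 0], [0, 0, 0.1]],
  [[0, 0, 0], [0, 0, 0.1]],
  [[0, 0, 0], [0, 0, 0.1]],
], gripper=-1, force=20)

```text
time: 56.05
tool_pos: [0.5049, 0.1076, 0.2132]
tool_rot: [3.141, 0.002, -0.038]
contact_force: [0.1, -0.5, 0.4]
opening: 0.0004
grip_force: 0.0
```

```bash
python3 -c "
from h import *
to(.4224,.0445,.062,-.033)"
```

```text
t 56.05 p [0.5049 0.1076 0.2132] r [ 3.1413e+00  2.2000e-03 -3.8400e-02] F [ 0.1 -0.5  0.4] op 0.0004 g 0.0
units [-3.21  2.63  6.05] turn z -0.003 (after turn)
```

>>> send_rows([
  [[-0.8, 0.66, 0], [0, 0, 0]],
  [[-0.8, 0.66, 0], [0, 0, 0]],
  [[-0.8, 0.66, 0], [0, 0, 0]],
  [[-0.81, 0.66, 0], [0, 0, 0]],
  [[0, 0, 1], [0, 0, 0]],
  [[0, 0, 1], [0, 0, 0]],
  [[0, 0, 1], [0, 0, 0]],
  [[0, 0, 1], [0, 0, 0]],
  [[0, 0, 1], [0, 0, 0]],
  [[0, 0, 0.9], [0, 0, 0]],
])

```text
time: 57.3
tool_pos: [0.4221, 0.0444, 0.0653]
tool_rot: [3.142, 0.002, -0.033]
contact_force: [-0.2, 0.7, 0.3]
opening: 0.0006
grip_force: 0.0
```

>>> send_rows([
  [[0, 0, 0.1], [0, 0, 0]],
  [[0, 0, 0.1], [0, 0, 0]],
  [[0, 0, 0.1], [0, 0, 0]],
  [[0, 0, 0.1], [0, 0, 0]],
  [[0, 0, 0.1], [0, 0, 0]],
  [[0, 0, 0.05], [0, 0, 0]],
  [[0, 0, 0], [0, 0, 0]],
  [[0, 0, 0], [0, 0, 0]],
  [[0, 0, 0], [0, 0, 0]],
  [[0, 0, 0], [0, 0, 0]],
])

```text
time: 58.55
tool_pos: [0.4233, 0.0443, 0.0533]
tool_rot: [3.141, -0.0, -0.033]
contact_force: [1.1, 0.8, 1.7]
opening: 0.0003
grip_force: 0.9
```

>>> send_rows([
  [[0, 0, 0.08], [0, 0, 0]],
  [[0, 0, 0.08], [0, 0, 0]],
  [[0, 0, 0.08], [0, 0, 0]],
  [[0, 0, 0.06], [0, 0, 0]],
  [[0, 0, 0], [0, 0, 0]],
  [[0, 0, 0], [0, 0, 0]],
  [[0, 0, 0], [0, 0, 0]],
  [[0, 0, 0], [0, 0, 0]],
  [[0, 0, 0], [0, 0, 0]],
  [[0, 0, 0], [0, 0, 0]],
])

```text
time: 59.8
tool_pos: [0.4234, 0.0443, 0.0477]
tool_rot: [3.141, -0.002, -0.033]
contact_force: [-8.2, 0.4, 32.2]
opening: 0.0004
grip_force: 16.1
```

>>> send_rows([
  [[0, 0, -0.3], [0, 0, 0]],
  [[0, 0, -0.6], [0, 0, 0]],
  [[0, 0, -1], [0, 0, 0]],
  [[0, 0, -1], [0, 0, 0]],
  [[0, 0, -1], [0, 0, 0]],
  [[0, 0, -1], [0, 0, 0]],
  [[0, 0.6, -1], [0, 0, 0]],
  [[0, 1, 0], [0, 0, 0]],
  [[0, 1, 0], [0, 0, 0]],
  [[0, 1, 0], [0, 0, 0]],
])

```text
time: 61.05
tool_pos: [0.4197, -0.0462, 0.1927]
tool_rot: [-3.141, 0.001, -0.033]
contact_force: [0.2, -1.1, 0.1]
opening: 0.0002
grip_force: 0.0
```

```bash
python3 - <<'E'
from k import *
st(); chk(('top','scene'))
p,d,K,R,t=grab('top'); w=cloud(d,K,R,t).reshape(-1,3)
for n,c,zz in [('tape',(.633,-.194),.01),('A',(.481,-.085),.05),('B',(.428,-.078),.05),('btn',(.4224,.0435),.05)]:
    m=(np.hypot(w[:,0]-c[0],w[:,1]-c[1])<.012 if n!='tape' else np.hypot(w[:,0]-c[0],w[:,1]-c[1])<.04)&(w[:,2]>zz)&(w[:,2]<.07); print(n,m.sum(),w[m].mean(0) if m.any() else '')
E
```

```text
t 61.05 p [ 0.4197 -0.0462  0.1927] r [-3.1415e+00  1.1000e-03 -3.3000e-02] F [ 0.2 -1.1  0.1] op 0.0002 g 0.0
top beam -0.01 32 z98 0.1396 x -0.0006
top beam 0.01 35 z98 0.139 x -0.0008
top beam 0.03 37 z98 0.1395 x -0.0009
top beam 0.05 38 z98 0.1385 x -0.0018
top beam 0.07 43 z98 0.1386 x -0.0018
top beam 0.09 30 z98 0.1383 x -0.0019
top cheek 1 0.02 24 z95 0.1326
top cheek 1 0.035 27 z95 0.1311
top cheek 1 0.05 26 z95 0.1359
top upright 1 [0.0703 0.0912 0.153 ]
top upright -1 [ 0.0749 -0.0984  0.1534]
scene beam -0.09 37 z98 0.1353 x -0.0062
scene beam -0.07 49 z98 0.1351 x -0.0076
scene beam -0.05 46 z98 0.1355 x -0.0081
scene beam -0.03 44 z98 0.1356 x -0.0079
scene beam -0.01 22 z98 0.136 x -0.0064
scene beam 0.01 20 z98 0.1362 x -0.0075
scene beam 0.03 36 z98 0.1356 x -0.0079
scene beam 0.05 38 z98 0.1362 x -0.0082
scene beam 0.07 42 z98 0.1347 x -0.0083
scene beam 0.09 25 z98 0.136 x -0.0078
scene cheek 1 0.02 5 z95 0.1307
scene cheek 1 0.035 11 z95 0.1296
scene cheek 1 0.05 28 z95 0.1449
scene upright 1 [0.0629 0.0905 0.1509]
scene cheek -1 0.02 36 z95 0.1281
scene cheek -1 0.035 37 z95 0.1297
scene cheek -1 0.05 50 z95 0.1452
scene upright -1 [ 0.063  -0.0979  0.1515]
tape 223 [ 0.63175816 -0.20501803  0.01841062]
A 0 
B 0 
btn 8 [0.41557202 0.04060595 0.0534187 ]
```

```bash
python3 -c "
from cell import robot; print(robot.hand_in())"
```

```text
the job is handed in; nothing more can be done
None
```

I've handed in the job at 61 s. The carrier is seated, both cells are in bores 2 and 3, the bridge is fully down, and the start button has been pressed to its stop. The left plunger was seen sprung out; the right one is judged only from depth readings. The tape was not touched.

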